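Set the flip stop, bring up the cradle and load the border tiles

ROBOT

A 6-joint arm with a two-finger parallel gripper is mounted at the origin on the work surface. World frame = base frame: x ahead of the robot, y to its left, z up, the work surface at z = 0. Lengths are in m, angles in degrees, forces in N, time in s.
With the tool pointing down it reaches from about 0.25 to 0.725 m from the base axis. Payload 4 kg.
Tool frame: the origin (TCP) lies on the centre line of the jaws, within the pads' length; the fingertips stand ctrl.tip_extent ahead of it and the grasp point (between the pads) lies 2 mm behind it (ctrl.tip_extent is the distance from the TCP to the fingertips, in m); z points along the fingers, y is the line along which they close (so a half turn about z gives the same grasp; the last joint's range is limited). The gripper opens to 85 mm and grips with 20 to 120 N. Pads are 22 mm wide; open, the fingers measure 114 mm over their backs; the gripper's body (76 mm by 85 mm) begins 54 mm behind the grasp point. The pads swing forward as they close: fully open they stand 13 mm farther back than shut.
Start: joints at [-76.146, 13.785, 0.286, 76.501, 0, 90], TCP at [0.12, -0.485, 0.248] pointing down, gripper open.
Joint ranges: [-155.79, 155.79], [-60.16, 107.12], [-62.33, 73.08], [-114, 123.19], [-81.49, 82.49], [-180, 180]. Speed limits (degrees/s): [159.86, 159.86, 180, 180, 180, 180].

INTERFACE

Orientations are given as [roll, pitch, yaw] about the fixed x, y, z axes, in that order (R = Rz(yaw) Ry(pitch) Rx(roll)).
In Python, from workcell import ctrl, vision gives the robot as it stands.
- The arm moves only by the tool carry_out, never from a script. Its argument "rows" is a list of rows, each a list of 7 numbers: the turn, a rotation vector about the tool's x, y, z in degrees, then the shift along the tool's x, y, z in mm, then the closure, from -1 (fully open) to 1 (shut), so that 0 is half open. In form: [[ax, ay, az, x, y, z, grip], ...]. A call has 1 to 20 rows; each row shifts and turns the commanded pose from where the row before left it, along the tool's axes as they then stand; what a row does not reach is not made up. A row lasts 1/10 s, in which the tool goes at most 50 mm and 8.59 degrees, less where a joint would pass 70% of its speed; a pose out of reach is approached as far as the arm can. A call with a gripper value outside its range is refused whole. The fingers move at their own pace and stop on an object; "force" is the grip in N (left out, the last holds). Time passes only in rows, so rows that do not move let the fingers close. It gives the time, the measured TCP pose, the force, the opening and the grip force at its end, in the units of the state.
- ctrl.get_state(): the state, without advancing time (a new reading comes with each control period).
- vision.capture(name): name is "scene" or "top" or "wrist"; returns the picture (480x640x3 uint8, blue, green, red); there is no depth.
- vision.calibration(name): a dict with "vertical_fov" (degrees; the focal length in pixels is half the picture's height over the tangent of half this angle, whatever the lens; pixels are square), "cx", "cy" (the principal point, pixels), "R" (3x3) and "t" (3): a world point X has camera coordinates R X + t. Camera axes: x right, y down, z forward; pixel columns grow to the right and rows downward; lengths in m; the calibration is good to about 2 mm. The wrist camera is an equidistant fisheye: a pixel r from the principal point sees the ray r / f radians off the axis. A picture is of the moment at which its call begins: read the wrist's pose just before it. calibration takes no time and is no camera call; for the wrist camera it gives the pose at the moment of the call.
- ctrl.hand_in(): hands the job in; it is judged then, once.
The state is a dict: "time_s": time; "joint_pos": joint angles; "joint_vel": joint speeds; "joint_torque": joint torques, N m; "position": TCP position; "eef_rot": TCP orientation; "force": force on the tool from outside, world axes, zero at the start; "moment": the same for the moment, N m; "opening": finger opening in m; "gripper_force": force on a finger pad.
Only numpy, scipy, OpenCV 4.12 (cv2) and the standard library are available. Lean on these libraries where they do the work, as an engineer would, in place of code of your own. Each camera call takes 0.05 s, during which the arm holds its last target. There are 200 camera calls.

TASK

Fold the steel stop flag fully down across the loading bed, then turn the brass lock collar beside it all the way to its locked mark, and after that push the wooden cradle along the bed until its end is snug against the flag. With the cradle home, stand every border tile from the bench upright in a cradle slot, one to a slot and right down on the slot floor, whichever slots you like. Leave the flag down and locked, the cradle against the flag, and the pots, tin, brush and weight where they are.

Things in the scene. Friction and masses are not known exactly. Their poses are not given: they have to be found in the camera images.
- bed: Fixed loading bed: plate 160 x 510 mm (y from -240 to +270), top 12 mm above the bench. Origin on the bench; y runs along the path (stop at the -y end), x across it, away from the robot. The cradle's lane runs from x = -60 mm (wooden lip, top 24 mm up, 8 mm thick) to x = +61 mm (wooden fence, top 52 mm up, 20 mm thick), both from y = -125 to +270 mm.
- flag (a joint): Hinged steel stop flag (rad): bar 24 mm wide (bed y), 14 mm thick, reaching 125 mm from its hinge, which lies along the bed's y at bed point (79, -162, 42) mm. 0 = straight up; grows as it is folded towards the robot (bed -x); 1.57 = fully down, level across the lane, at its end stop. Steel cheeks beside the hinge, 58 mm high. Stiff (0.13 N m), stays where left.
- flag_tip (a point): Middle of the free end of the flag, 125 mm from the hinge; its z axis points along the flag from the hinge to the tip.
- stop_face (a point): Fixed point of the bed, on the plane of the flag's stopping side (faces bed +y), in the middle of the lane, 42 mm above the bench; axes as the bed's. When the flag is down its stopping side lies through this point, from 35 to 49 mm above the bench.
- collar (a joint): Captive brass lock collar on a vertical axis beside the flag's hinge, at bed point (45, -222) mm (rad). 0 = its pawl points to bed +x, away from the robot; grows counter-clockwise seen from above; the locked mark, a white line, is at the end stop 1.57: pawl along bed +y, over the flag's root. Stiff (0.06 N m), stays where left.
- collar_grip (a point): On the collar's axis, 60 mm above the bench, in the middle of its grip: an upright brass bar 44 mm long, 14 mm thick, reaching from 44 to 70 mm above the bench, long along this point's x axis, which is also the pawl's direction. Below it is a disc 48 mm across.
- cradle: Loose wooden tile cradle in the lane, 112 mm across (x), 260 mm long (y), 45 mm high, about 0.8 kg empty. Origin in the middle of its underside, axes parallel to the bed's. Five slots across it, open at the top, each 90 mm (x) by 27 mm (y), 35 mm deep, floor 10 mm above its underside, 52 mm apart along y.
- cradle_nose (a point): Middle of the cradle's flat -y end face (the end that goes to the stop), 30 mm above its underside. Its other, flat +y end face, 260 mm behind it, is where to push towards the stop.
- slot0 (a point): Middle of the floor of cradle slot 0 (0 is nearest the stop), at cradle y = -104 mm, axes as the cradle's.
- slot1 (a point): Middle of the floor of cradle slot 1 (0 is nearest the stop), at cradle y = -52 mm, axes as the cradle's.
- slot2 (a point): Middle of the floor of cradle slot 2 (0 is nearest the stop), at cradle y = 0 mm, axes as the cradle's.
- slot3 (a point): Middle of the floor of cradle slot 3 (0 is nearest the stop), at cradle y = 52 mm, axes as the cradle's.
- slot4 (a point): Middle of the floor of cradle slot 4 (0 is nearest the stop), at cradle y = 104 mm, axes as the cradle's.
- tile0: Border tile of fired red body with a pale patterned face, standing on its long edge on the bench: 82 mm long (its x), 22 mm thick (its y), 70 mm high, 0.28 kg, origin in the middle of its underside. Either way round is right. Three to five such tiles are there.
- tile1: Border tile of fired red body with a pale patterned face, standing on its long edge on the bench: 82 mm long (its x), 22 mm thick (its y), 70 mm high, 0.28 kg, origin in the middle of its underside. Either way round is right. Three to five such tiles are there.
- tile2: Border tile of fired red body with a pale patterned face, standing on its long edge on the bench: 82 mm long (its x), 22 mm thick (its y), 70 mm high, 0.28 kg, origin in the middle of its underside. Either way round is right. Three to five such tiles are there.
- tile3: Border tile of fired red body with a pale patterned face, standing on its long edge on the bench: 82 mm long (its x), 22 mm thick (its y), 70 mm high, 0.28 kg, origin in the middle of its underside. Either way round is right. Three to five such tiles are there.
- tile4: Border tile of fired red body with a pale patterned face, standing on its long edge on the bench: 82 mm long (its x), 22 mm thick (its y), 70 mm high, 0.28 kg, origin in the middle of its underside. Either way round is right. Three to five such tiles are there.
- pot_a: Concrete pigment pot, 82 mm across, 78 mm high, yellow inside. Bystander: leave it alone.
- pot_b: Concrete pigment pot, 82 mm across, 78 mm high, red inside. Bystander: leave it alone.
- tin: Plain steel tin, 60 mm across, 75 mm high. Bystander: leave it alone.
- brush: Hand brush lying behind the bed. Bystander: leave it alone.
- puck: Dark steel weight, a disc 64 mm across, 30 mm high. Bystander: leave it alone.
There are look-alikes about, which are no part of the job. What is shaped like the tile2 but green or purple is not meant.

How it is judged:
By the outcome, as a careful person would: the job done as asked, in the order asked, and still so for the second after the job is handed in, with the robot touching nothing.
Of tile0, tile1, tile2, tile3, tile4 only 3 to 5 are there at a start; the rules pass over those that are not, and their reading is None.
At some moment in a run one of cradle may be knocked a few centimetres aside while the robot is not near it.
It also fails if it takes over 210 s, if anything falls off the work surface, if the arm or the gripper's body presses on something with over 40 N, if the wrist force passes 120 N, or if a joint passes its speed limit or range.

## Working session

There is one attempt and no reset: what is moved stays moved. The work goes in short steps, Python scripts to look and compute and a tool call to move; the robot and the scene stay as the last step left them, time stands still between calls to the robot, and variables do not carry over. Pictures are saved under pics/ and viewed, at most 14 in all, crops included, and the job is handed in when it is done.

Besides the shell and the picture viewer there is one more tool, called by a JSON object that holds its "fn" and its "kwargs". carry_out: Moves the arm, as the interface text tells. Its arguments: {"type":"object","properties":{"rows":{"type":"array","items":{"type":"array","items":{"type":"number"}}},"force":{"type":"number"}},"required":["rows"]}

```bash
ls; mkdir -p pics; python3 - <<'E'
from workcell import ctrl, vision
import cv2
for n in ["scene","top","wrist"]:
    im=vision.capture(n); cv2.imwrite(f"pics/{n}0.png",im)
    print(n,vision.calibration(n))
print(ctrl.get_state(), ctrl.tip_extent)
E
```

```text
pics
scene {'vertical_fov': 42.85891935194599, 'cx': 327.4109546563167, 'cy': 252.739768571506, 'R': array([[ 0.84508131,  0.53412839, -0.02333322],
       [ 0.28215875, -0.48264269, -0.82912151],
       [-0.45411895,  0.69409142, -0.55858131]]), 't': array([-0.45624064, -0.06139652,  1.81111699])}
top {'vertical_fov': 55.03283753991551, 'cx': 318.0551373447876, 'cy': 246.8652991628928, 'R': array([[-0.0216393 , -0.99975418, -0.00482908],
       [-0.98506578,  0.02214613, -0.17074823],
       [ 0.1708132 ,  0.00106209, -0.98530286]]), 't': array([0.01129403, 0.55181787, 1.18509477])}
wrist {'vertical_fov': 65.70646984690485, 'cx': 313.0663308146358, 'cy': 236.9044343360797, 'R': array([[ 0.23919933, -0.97096958, -0.00132212],
       [-0.93099686, -0.22973826,  0.28366387],
       [-0.27573273, -0.06662132, -0.95892287]]), 't': array([-0.4982921 , -0.03567184,  0.37900551])}
{'time_s': 0.15, 'joint_pos': array([-7.61445480e+01,  1.38218309e+01,  2.32173895e-01,  7.65029449e+01,
        6.16073175e-05,  8.99977035e+01]), 'joint_vel': array([-0.08535159, -0.1387888 ,  0.24147687, -0.030808  , -0.09757217,
        0.10477868]), 'joint_torque': array([-4.71863277e-04, -3.72633219e+01,  2.52639413e+01,  1.23136025e-02,
        6.28335187e-06,  1.89190935e-06]), 'position': array([ 0.11962816, -0.48501049,  0.24762626]), 'eef_rot': array([-1.79907398e+02, -6.53188435e-05,  1.38577484e+01]), 'force': array([ 0.10780749, -0.18644705, -0.25990307]), 'moment': array([-0.01672607, -0.02574047, -0.00360476]), 'gripper_force': 0.0, 'opening': 0.08578653523235528} 0.017
```

View pics/scene0.png

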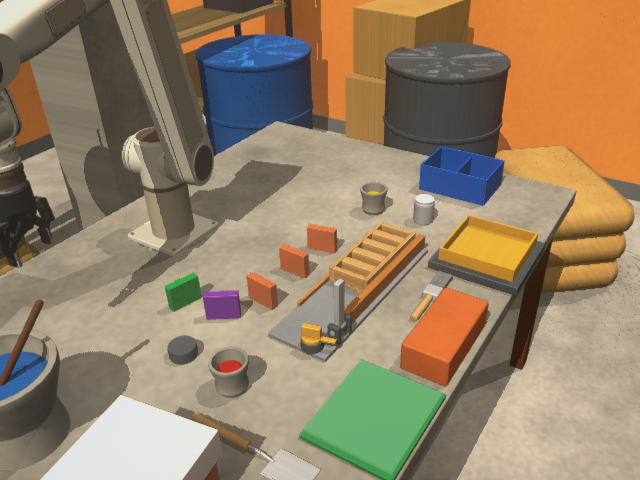

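View pics/top0.png

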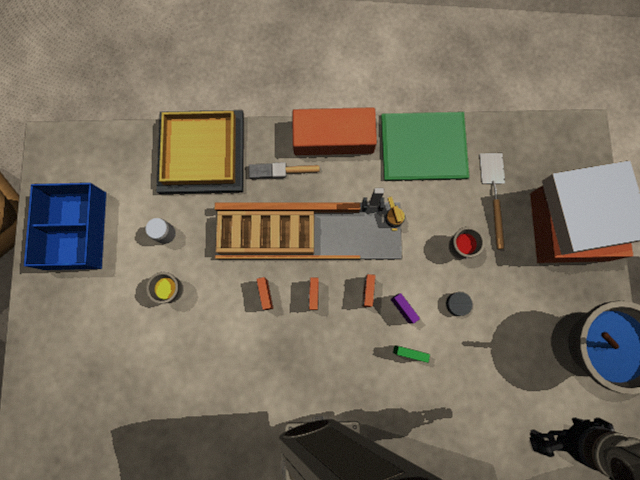

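The scene shows three red tiles: top view (265,293), (314,293) and (370,290). The look-alikes are the purple block at (406,308) and the green one at (411,354), and I will leave those alone. The bed runs from (215,230) to (402,230), with the flag upright at (377,195) and the collar at (396,215).

```bash
cat > h.py <<'E'
import numpy as np, cv2
from workcell import ctrl, vision
from scipy.spatial.transform import Rotation as Ro
def ray(cal,px,wrist=False):
    f=240/np.tan(np.radians(cal["vertical_fov"]/2))
    d=np.array([px[0]-cal["cx"],px[1]-cal["cy"]])/f
    if wrist:
        r=np.hypot(*d); v=np.array([*(d*(np.sin(r)/max(r,1e-9))),np.cos(r)])
    else: v=np.array([*d,1.]); 
    R=np.array(cal["R"]); return -R.T@cal["t"], R.T@(v/np.linalg.norm(v))
def onz(cal,px,z,wrist=False):
    c,d=ray(cal,px,wrist); return c+d*(z-c[2])/d[2]
def tri(rays):
    A=np.zeros((3,3));b=np.zeros(3)
    for c,d in rays:
        P=np.eye(3)-np.outer(d,d);A+=P;b+=P@c
    X=np.linalg.solve(A,b)
    return X,max(np.linalg.norm((np.eye(3)-np.outer(d,d))@(X-c)) for c,d in rays)
def proj(cal,X,wrist=False):
    f=240/np.tan(np.radians(cal["vertical_fov"]/2))
    v=np.array(cal["R"])@np.asarray(X)+cal["t"]
    if not wrist: return np.array([cal["cx"],cal["cy"]])+f*v[:2]/v[2]
    th=np.arctan2(np.hypot(*v[:2]),v[2]); return np.array([cal["cx"],cal["cy"]])+f*th*v[:2]/np.hypot(*v[:2])
def pose():
    s=ctrl.get_state(); return np.array(s["position"]),Ro.from_euler("xyz",s["eef_rot"],degrees=True)
def shift(p,R,target):  # mm in tool axes
    return 1000*R.inv().apply(np.asarray(target)-p)
E
python3 - <<'E'
from h import *
c=vision.calibration("top")
for n,px,z in [("plate R top",(402,222),.012),("plate R bot",(402,260),.012),("lip left",(217,258),.024),("lip right",(360,258),.024),("fence L top",(216,205),.052),("tile265",(265,293),.07),("tile314",(314,293),.07),("tile370",(370,290),.07),("collar",(396,213),.06),("cradle right",(314,232),.057),("flag",(377,192),.16)]:
    print(n,onz(c,px,z).round(3))
E
```

```text
plate R top [ 0.623 -0.235  0.012]
plate R bot [ 0.516 -0.23   0.012]
lip left [0.531 0.274 0.024]
lip right [ 0.523 -0.114  0.024]
fence L top [0.673 0.273 0.052]
tile265 [0.43  0.139 0.07 ]
tile314 [0.427 0.012 0.07 ]
tile370 [ 0.432 -0.133  0.07 ]
collar [ 0.637 -0.212  0.06 ]
cradle right [0.591 0.009 0.057]
flag [ 0.667 -0.15   0.16 ]
```

{"fn": "carry_out", "kwargs": {"rows": [[0, 0, 6.9, 0, 0, 0, -1], [0, 0, 6.9, 0, 0, 0, -1], [0, 0, 0, 24, -24, -4, -1], [0, 0, 0, 24, -24, -4, -1], [0, 0, 0, 24, -24, -4, -1], [0, 0, 0, 24, -24, -4, -1], [0, 0, 0, 24, -24, -4, -1], [0, 0, 0, 24, -24, -4, -1], [0, 0, 0, 24, -24, -4, -1], [0, 0, 0, 24, -24, -4, -1], [0, 0, 0, 24, -24, -4, -1], [0, 0, 0, 24, -24, -4, -1], [0, 0, 0, 24, -24, -4, -1], [0, 0, 0, 24, -24, -4, -1], [0, 0, 0, 24, -24, -4, -1], [0, 0, 0, 0, 0, 0, -1], [0, 0, 0, 0, 0, 0, -1], [0, 0, 0, 0, 0, 0, -1]]}}

```text
time_s: 1.95
position: [0.4307, -0.1735, 0.2999]
eef_rot: [-180.0, 0.1, 0.0]
force: [-0.0, 0.5, -0.6]
opening: 0.0852
gripper_force: 0.0
```

```bash
python3 - <<'E'
from h import *
im=None
c=vision.calibration("wrist"); im=vision.capture("wrist"); cv2.imwrite("pics/w1.png",im); np.save("w1.npy",c,allow_pickle=True)
s=ctrl.get_state(); print(s["position"],s["eef_rot"],s["joint_pos"].round(1),-c["R"].T@c["t"],c["R"][2])
E
```

```text
[ 0.4306262  -0.17372863  0.30004168] [-1.79996965e+02  5.18121324e-02 -1.84296556e-02] [-22.    8.8   1.7  83.   -0.  158.1] [ 0.50380792 -0.17234144  0.42514163] [-2.84706224e-01 -6.45768119e-05 -9.58614814e-01]
```

View pics/w1.png

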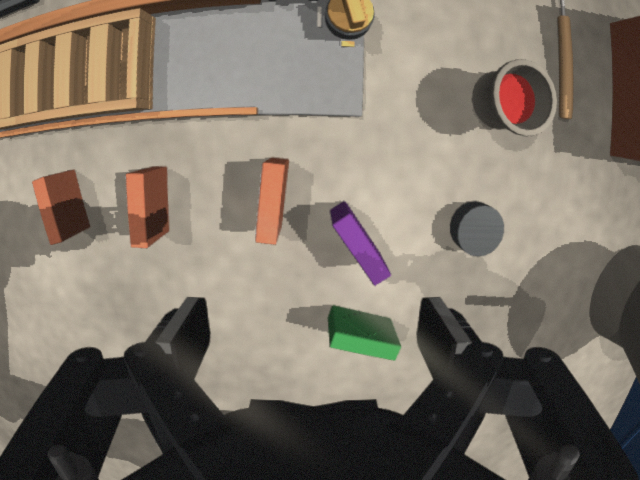

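Wrist view: red tiles at (61,207), (148,207) and (272,200), with the purple and green blocks separate. The collar is at the top edge (350,12), so I move ahead for a clear look.

{"fn": "carry_out", "kwargs": {"rows": [[0, 0, 0, 25, 0, -5, -1], [0, 0, 0, 25, 0, -5, -1], [0, 0, 0, 25, 0, -5, -1], [0, 0, 0, 25, 0, -5, -1], [0, 0, 0, 0, 0, 0, -1], [0, 0, 0, 0, 0, 0, -1]]}}

```text
time_s: 2.6
position: [0.5308, -0.1739, 0.3197]
eef_rot: [-180.0, 0.1, -0.0]
force: [-1.4, 0.6, -0.6]
opening: 0.0855
gripper_force: 0.0
```

```bash
python3 - <<'E'
from h import *
c=vision.calibration("wrist"); im=vision.capture("wrist"); cv2.imwrite("pics/w2.png",im); np.save("w2.npy",c,allow_pickle=True)
s=ctrl.get_state(); print(s["position"])
cv2.imwrite("pics/w2c.png",cv2.resize(im[0:300,100:500],None,fx=2,fy=2))
E
```

```text
[ 0.53040811 -0.17377698  0.31990468]
```

View pics/w2c.png

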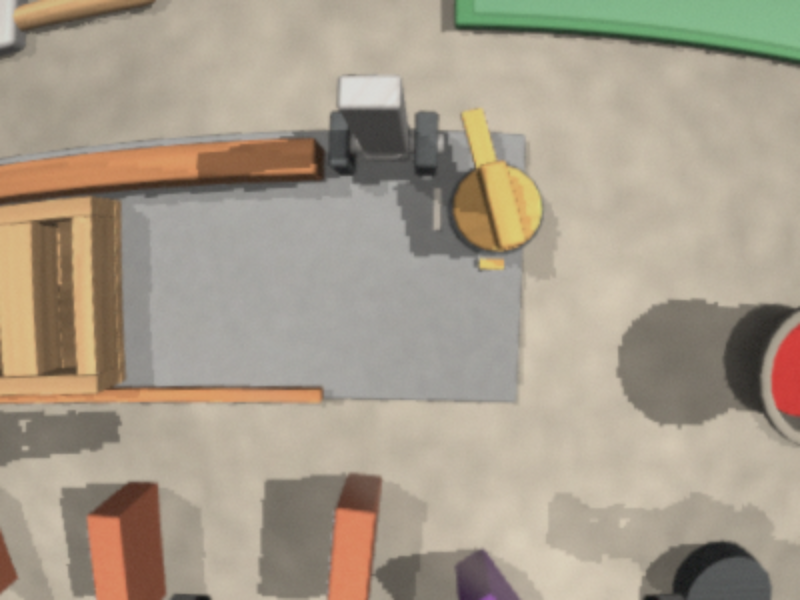

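The enlarged crop shows the flag top at crop (371,93) between its cheeks at (340,140) and (427,140). The collar is at (498,208) with its bar and pawl turned about 15° off +x. The white lock mark is at (437,210), the plate corners at (517,401) and (525,135), and the cradle nose at (120,290).

```bash
python3 - <<'E'
from h import *
w=np.load("w2.npy",allow_pickle=True).item(); s=vision.calibration("scene"); t=vision.calibration("top")
f=lambda x,y:(100+x/2,y/2)
P={}
for n,px,z in [("corner near",f(517,401),.012),("corner far",f(525,135),.012),("lip end outer",f(322,402),.024),("fence end in",f(322,177),.052),("bar ctr",f(502,203),.07),("bar ends +",f(492,161),.07),("bar end -",f(509,249),.07),("pawl tip",f(473,112),.055),("flag top",f(371,93),.167),("mark",f(437,210),.012),("nose edge far",f(120,200),.057),("nose edge near",f(105,392),.057)]:
    P[n]=onz(w,px,z,True); print(n,P[n].round(4))
d=P["corner far"]-P["corner near"]; print("bed yaw",np.degrees(np.arctan2(-d[1],d[0])) *-1,np.linalg.norm(d))
for n,wp,sp,tp in [("bar",f(502,203),(312,327),(396,210)),("flag",f(371,93),(339,282),(378,191)),("corner near",f(517,401),(270,334),(402,260))]:
    print(n,tri([ray(w,wp,True),ray(s,sp),ray(t,tp)]), tri([ray(w,wp,True),ray(s,sp)]))
E
```

```text
corner near [ 0.5204 -0.2268  0.012 ]
corner far [ 0.6779 -0.2296  0.012 ]
lip end outer [ 0.5223 -0.1124  0.024 ]
fence end in [ 0.6485 -0.1186  0.052 ]
bar ctr [ 0.6327 -0.2105  0.07  ]
bar ends + [ 0.654  -0.2055  0.07  ]
bar end - [ 0.6094 -0.2141  0.07  ]
pawl tip [ 0.6823 -0.197   0.055 ]
flag top [ 0.6673 -0.1526  0.167 ]
mark [ 0.6325 -0.179   0.012 ]
nose edge far [ 0.6434 -0.0071  0.057 ]
nose edge near [0.5369 0.0083 0.057 ]
bed yaw -0.9975758241233583 0.1575696423452996
bar (array([ 0.63703002, -0.21089682,  0.07121038]), np.float64(0.00546367830957212)) (array([ 0.63359092, -0.21020783,  0.06764015]), np.float64(0.0008979970951890034))
flag (array([ 0.66826364, -0.15172725,  0.16564185]), np.float64(0.0012904933998926088)) (array([ 0.66847979, -0.15178234,  0.16583253]), np.float64(0.0011266523727527912))
corner near (array([ 0.52043103, -0.22716574,  0.00857371]), np.float64(0.005351284762301324)) (array([ 0.52253324, -0.22568331,  0.00951934]), np.float64(0.002912340279580186))
```

{"fn": "carry_out", "kwargs": {"rows": [[0, 0, 1, 0, 0, 0, -1], [0, 0, 0, 17, -2.5, 0, -1], [0, 0, 0, 17, -2.5, 0, -1], [0, 0, 0, 17, -2.5, 0, -1], [0, 0, 0, 17, -2.5, 0, -1], [0, 0, 0, 17, -2.5, 0, -1], [0, 0, 0, 17, -2.5, 0, -1], [0, 0, 0, 17, -2.5, 0, -1], [0, 0, 0, 18.5, -2, 0, -1], [0, 0, 0, 0, 0, 20, -1], [0, 0, 0, 0, 0, 20, -1], [0, 0, 0, 0, 0, 20, -1], [0, 0, 0, 0, 0, 20, -1], [0, 0, 0, 0, 0, 20, -1], [0, 0, 0, 0, 0, 20, -1], [0, 0, 0, 0, 0, 20, -1], [0, 0, 0, 0, 0, 20, -1], [0, 0, 0, 0, 0, 20, -1], [0, 0, 0, 0, 0, 0, -1]]}}

```text
time_s: 4.55
position: [0.6663, -0.1557, 0.137]
eef_rot: [-179.9, 0.4, -1.0]
force: [-0.3, 0.7, -0.1]
opening: 0.0856
gripper_force: 0.0
```

{"fn": "carry_out", "kwargs": {"rows": [[0, 0, 0, 0, 0, 0, 0.3], [0, 0, 0, 0, 0, 0, 1], [0, 0, 0, 0, 0, 0, 1], [0, 0, 0, 0, 0, 0, 1], [0, 0, 0, 0, 0, 0, 1], [0, 0, 0, 0, 0, 0, 1], [0, 0, 0, 0, 0, 0, 1]], "force": 25}}

```text
time_s: 5.25
position: [0.6701, -0.1527, 0.1421]
eef_rot: [-179.7, -0.1, -0.8]
force: [-0.5, 8.2, 5.5]
opening: 0.0238
gripper_force: 29.0
```

{"fn": "carry_out", "kwargs": {"rows": [[0, 0, 0, 0, -3, 0, 1], [0, 0, 0, -12.7, 0, 0.8, 1], [0, 0, 0, -12.4, 0, 2.5, 1], [0, 0, 0, -12, 0, 4.1, 1], [0, 0, 0, -11.4, 0, 5.6, 1], [0, 0, 0, -10.6, 0, 7, 1], [0, 0, 0, -9.5, 0, 8.4, 1], [0, 0, 0, -8.4, 0, 9.5, 1], [0, 0, 0, 0, 0, 0, 1], [0, 0, 0, 0, 0, 0, 1]]}}

```text
time_s: 6.25
position: [0.5911, -0.1508, 0.1031]
eef_rot: [-179.9, 0.1, -1.0]
force: [-5.3, 4.0, 6.8]
opening: 0.0238
gripper_force: 28.3
```

{"fn": "carry_out", "kwargs": {"rows": [[0, 0, 0, -7, 0, 10.6, 1], [0, 0, 0, -5.6, 0, 11.4, 1], [0, 0, 0, -4.1, 0, 12, 1], [0, 0, 0, -2.5, 0, 12.4, 1], [0, 0, 0, -0.8, 0, 12.7, 1], [0, 0, 0, 0, 0, 0, 1], [0, 0, 0, 0, 0, 0, 1]]}}

```text
time_s: 6.95
position: [0.5708, -0.1504, 0.0423]
eef_rot: [-179.9, 0.2, -0.9]
force: [-4.4, 3.2, -3.2]
opening: 0.0239
gripper_force: 25.1
```

{"fn": "carry_out", "kwargs": {"rows": [[0, 0, 0, 0, 0, 3, 1], [0, 0, 0, 0, 0, 3, 1], [0, 0, 0, 0, 0, 0, 1], [0, 0, 0, 0, 0, 0, 1]]}}

```text
time_s: 7.35
position: [0.5709, -0.1504, 0.0372]
eef_rot: [-179.9, 0.2, -0.9]
force: [-5.4, 3.9, -0.1]
opening: 0.0235
gripper_force: 25.5
```

{"fn": "carry_out", "kwargs": {"rows": [[0, 0, 0, 0, 0, 0, 0], [0, 0, 0, 0, 0, 0, 0], [0, 0, 0, 0, 0, 0, 0], [0, 0, 0, 0, 0, -8, 0], [0, 0, 0, 0, 0, -20, 0], [0, 0, 0, 0, 0, -20, 1], [0, 0, 0, 0, 0, -20, 1], [0, 0, 0, 0, 0, 0, 1], [0, 0, 0, 0, 0, 0, 1]]}}

```text
time_s: 8.25
position: [0.5729, -0.1515, 0.1061]
eef_rot: [180.0, -0.1, -0.9]
force: [-0.2, -0.5, 0.0]
opening: 0.0001
gripper_force: 0.0
```

{"fn": "carry_out", "kwargs": {"rows": [[0, 0, 0, 0, 0, 12, 1], [0, 0, 0, 0, 0, 12, 1], [0, 0, 0, 0, 0, 10, 1], [0, 0, 0, 0, 0, 3, 1], [0, 0, 0, 0, 0, 3, 1], [0, 0, 0, 0, 0, 1, 1], [0, 0, 0, 0, 0, 0, 1], [0, 0, 0, 0, 0, 0, 1]]}}

```text
time_s: 9.05
position: [0.5704, -0.1508, 0.0658]
eef_rot: [-180.0, 0.2, -0.9]
force: [-9.0, 2.2, 15.7]
opening: 0.0005
gripper_force: 8.3
```

{"fn": "carry_out", "kwargs": {"rows": [[0, 0, 0, 0, 0, -20, 1], [0, 0, 0, 0, 0, -20, 1], [0, 0, 0, 0, 0, -20, 0.15], [0, 0, 0, 12, 12, 0, 0.15], [0, 0, 0, 12, 12, 0, 0.15], [0, 0, 0, 12, 12, 0, 0.15], [0, 0, 0, 12, 12, 0, 0.15], [0, 0, 0, 13, 10, 0, 0.15], [0, 0, -7, 0, 0, 0, 0.15], [0, 0, -7, 0, 0, 0, 0.15], [0, 0, 0, 0, 0, 0, 0.15], [0, 0, 0, 0, 0, 0, 0.15]]}}

```text
time_s: 10.25
position: [0.632, -0.2101, 0.1235]
eef_rot: [-180.0, 0.1, 12.9]
force: [0.2, -0.6, -0.4]
opening: 0.0362
gripper_force: 0.0
```

```bash
python3 - <<'E'
from h import *
c=vision.calibration("wrist"); im=vision.capture("wrist"); np.save("w3.npy",c,allow_pickle=True)
s=ctrl.get_state(); print(s["position"],s["eef_rot"],s["opening"])
cv2.imwrite("pics/w3.png",im)
E
```

```text
[ 0.63210747 -0.2100902   0.12372311] [-1.79972161e+02  4.23718317e-02  1.29384650e+01] 0.036431003755932216
```

View pics/w3.png

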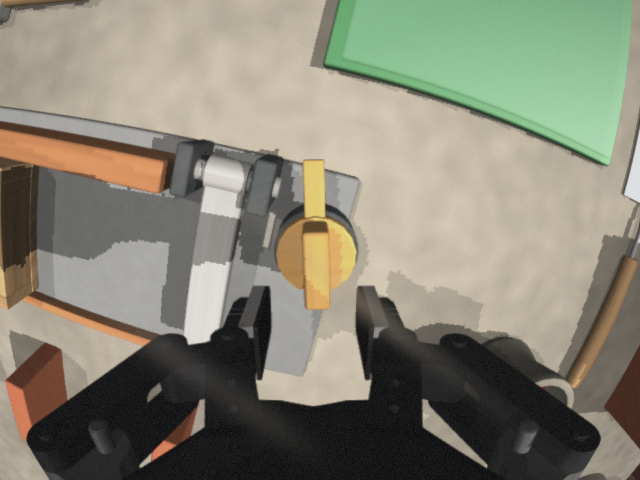

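The flag now lies level across the lane, from (222,170) to (200,335). The collar bar stands vertical in the picture at column 315, midway between the fingers, so the yaw is right and I can go down on it.

{"fn": "carry_out", "kwargs": {"rows": [[0, 0, 0, 0, 0, 12, 0.15], [0, 0, 0, 0, 0, 12, 0.15], [0, 0, 0, 0, 0, 12, 0.15], [0, 0, 0, 0, 0, 12, 0.15], [0, 0, 0, 0, 0, 8, 0.15], [0, 0, 0, 0, 0, 0, 0.15], [0, 0, 0, 0, 0, 0, 1], [0, 0, 0, 0, 0, 0, 1], [0, 0, 0, 0, 0, 0, 1], [0, 0, 0, 0, 0, 0, 1], [0, 0, 0, 0, 0, 0, 1]], "force": 40}}

```text
time_s: 11.4
position: [0.6328, -0.2113, 0.0689]
eef_rot: [179.9, -0.1, 13.0]
force: [2.1, -5.2, -1.3]
opening: 0.0127
gripper_force: 42.8
```

{"fn": "carry_out", "kwargs": {"rows": [[0, 0, -6, 0, 0, 0, 1], [0, 0, -6, 0, 0, 0, 1], [0, 0, -6, 0, 0, 0, 1], [0, 0, -6, 0, 0, 0, 1], [0, 0, -6, 0, 0, 0, 1], [0, 0, -6, 0, 0, 0, 1], [0, 0, -6, 0, 0, 0, 1], [0, 0, -6, 0, 0, 0, 1], [0, 0, -6, 0, 0, 0, 1], [0, 0, -6, 0, 0, 0, 1], [0, 0, 0, 0, 0, 0, 1], [0, 0, 0, 0, 0, 0, 1]]}}

```text
time_s: 12.6
position: [0.6322, -0.2107, 0.0688]
eef_rot: [180.0, 0.1, 72.9]
force: [-1.6, -4.9, 1.5]
opening: 0.0129
gripper_force: 43.2
```

{"fn": "carry_out", "kwargs": {"rows": [[0, 0, -6, 0, 0, 0, 1], [0, 0, -6, 0, 0, 0, 1], [0, 0, -4, 0, 0, 0, 1], [0, 0, -2, 0, 0, 0, 1], [0, 0, 0, 0, 0, 0, 1], [0, 0, 0, 0, 0, 0, 1]]}}

```text
time_s: 13.2
position: [0.632, -0.2105, 0.0689]
eef_rot: [-180.0, 0.0, 90.9]
force: [-3.0, -3.9, 5.2]
opening: 0.0131
gripper_force: 48.1
```

```bash
python3 -c "
from h import *
s=ctrl.get_state(); print(s['eef_rot'],s['moment'],s['force'],s['position'])"
```

```text
[-1.79984401e+02  2.28434040e-02  9.08701506e+01] [-0.72477217  0.77698723 -0.86854546] [-3.01408065 -3.86332275  5.16223153] [ 0.63201235 -0.21053031  0.06887466]
```

{"fn": "carry_out", "kwargs": {"rows": [[0, 0, 0, 0, 0, 0, 0.1], [0, 0, 0, 0, 0, 0, 0.1], [0, 0, 0, 0, 0, 0, 0.1], [0, 0, 0, 0, 0, -15, 0.1], [0, 0, 0, 0, 0, -35, 0.1], [0, 0, 0, 0, 0, -40, 0.1], [0, 0, 0, 0, 0, -40, 0.1], [0, 0, 0, 0, 0, -40, 0.1], [0, 0, 0, 0, 0, -40, 0.1], [0, 0, 0, 0, 0, -40, 0.1], [0, 0, 8.4, 0, 0, 0, 0.1], [0, 0, 8.4, 0, 0, 0, 0.1], [0, 0, 8.4, 0, 0, 0, 0.1], [0, 0, 8.4, 0, 0, 0, 0.1], [0, 0, 8.4, 0, 0, 0, 0.1], [0, 0, 8.4, 0, 0, 0, 0.1], [0, 0, 8.4, 0, 0, 0, 0.1], [0, 0, 8.4, 0, 0, 0, 0.1], [0, 0, 8.4, 0, 0, 0, 0.1], [0, 0, 8.4, 0, 0, 0, 0.1]]}}

```text
time_s: 15.2
position: [0.6327, -0.2095, 0.3179]
eef_rot: [-179.9, -0.0, 6.8]
force: [0.3, -0.3, 0.4]
opening: 0.0386
gripper_force: 0.0
```

{"fn": "carry_out", "kwargs": {"rows": [[0, 0, 8.0, 0, 0, 0, 1], [0, 0, 0, -10, -28, 0, 1], [0, 0, 0, -10, -28, 0, 1], [0, 0, 0, -10, -28, 0, 1], [0, 0, 0, -10, -28, 0, 1], [0, 0, 0, -10, -28, 0, 1], [0, 0, 0, -10, -28, 0, 1], [0, 0, 0, -10, -28, 0, 1], [0, 0, 0, -10, -28, 0, 1], [0, 0, 0, -10, -28, 0, 1], [0, 0, 0, -10, -28, 0, 1], [0, 0, 0, 0, 0, 0, 1], [0, 0, 0, 0, 0, 0, 1]]}}

```text
time_s: 16.5
position: [0.5363, 0.0312, 0.3194]
eef_rot: [-178.2, -0.0, 2.5]
force: [-0.7, -0.8, -0.3]
opening: -0.0
gripper_force: 0.0
```

```bash
python3 - <<'E'
from h import *
c=vision.calibration("wrist"); im=vision.capture("wrist"); np.save("w4.npy",c,allow_pickle=True)
s=ctrl.get_state(); print(s["position"],s["eef_rot"],s["opening"])
cv2.imwrite("pics/w4.png",im)
E
```

```text
[0.53648511 0.03095091 0.31923595] [-1.78236243e+02 -1.48384310e-02  2.43190069e+00] 0.00022717560501953236
```

View pics/w4.png

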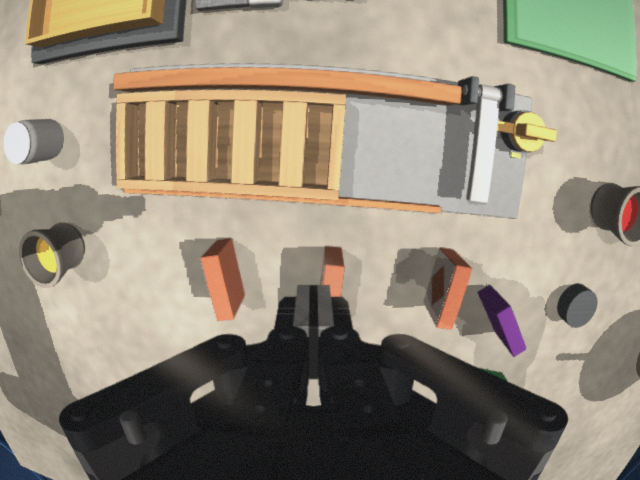

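The collar pawl at (508,128) now points along bed +y, over the flag root. The cradle spans (118,100) to (343,200) and the tiles are at (223,278), (333,270) and (452,288). Joint 6 is near its limit, so I flip the tool 180° before pushing.

```bash
python3 - <<'E'
from h import *
c=np.load("w4.npy",allow_pickle=True).item()
for n,px,z in [("tail far",(117,103),.057),("tail near",(122,187),.057),("nose far",(345,97),.057),("nose near",(339,199),.057),("flag side L root",(478,100),.049),("flag side L tip",(470,198),.049),("fence L",(114,90),.052),("lip L",(119,192),.024),("lip R",(440,211),.024)]:
    print(n,onz(c,px,z,True).round(4))
print(ctrl.get_state()["joint_pos"].round(1))
E
```

```text
tail far [0.6425 0.2698 0.057 ]
tail near [0.5437 0.2651 0.057 ]
nose far [0.6451 0.0123 0.057 ]
nose near [0.5376 0.0129 0.057 ]
flag side L root [ 0.6583 -0.1359  0.049 ]
flag side L tip [ 0.5471 -0.137   0.049 ]
fence L [0.6589 0.2776 0.052 ]
lip L [0.5316 0.2902 0.024 ]
lip R [ 0.5246 -0.1107  0.024 ]
[  2.4  17.2  15.3  88.1   1.8 179.9]
```

{"fn": "carry_out", "kwargs": {"rows": [[0, 0, -8.5, 0, 0, 0, 1], [0, 0, -8.5, 0, 0, 0, 1], [0, 0, -8.5, 0, 0, 0, 1], [0, 0, -8.5, 0, 0, 0, 1], [0, 0, -8.5, 0, 0, 0, 1], [0, 0, -8.5, 0, 0, 0, 1], [0, 0, -8.5, 0, 0, 0, 1], [0, 0, -8.5, 0, 0, 0, 1], [0, 0, -8.5, 0, 0, 0, 1], [0, 0, -8.5, 0, 0, 0, 1], [0, 0, -8.5, 0, 0, 0, 1], [0, 0, -8.5, 0, 0, 0, 1], [0, 0, -8.5, 0, 0, 0, 1], [0, 0, -8.5, 0, 0, 0, 1], [0, 0, -8.5, 0, 0, 0, 1], [0, 0, -8.5, 0, 0, 0, 1], [0, 0, -8.5, 0, 0, 0, 1], [0, 0, -8.5, 0, 0, 0, 1], [0, 0, -8.5, 0, 0, 0, 1], [0, 0, -8.5, 0, 0, 0, 1]]}}

```text
time_s: 18.55
position: [0.5368, 0.0305, 0.3189]
eef_rot: [178.3, -0.3, 172.7]
force: [0.3, 0.5, -0.2]
opening: -0.0001
gripper_force: 0.0
```

{"fn": "carry_out", "kwargs": {"rows": [[0, 0, -8.5, 0, 0, 0, 1], [0, 0, 0, 0, 0, 0, 1], [0, 0, 0, 0, 0, 0, 1], [0, 0, 0, 0, 0, 0, 1]]}}

```text
time_s: 18.95
position: [0.5364, 0.0312, 0.319]
eef_rot: [178.2, -0.1, -179.2]
force: [0.2, -0.0, -0.5]
opening: -0.0003
gripper_force: 0.0
```

{"fn": "carry_out", "kwargs": {"rows": [[1.8, 0, 1.8, 0, 0, 0, 1], [0, 0, 0, -5, 23.5, 0, 1], [0, 0, 0, -5, 23.5, 0, 1], [0, 0, 0, -5, 23.5, 0, 1], [0, 0, 0, -5, 23.5, 0, 1], [0, 0, 0, -5, 23.5, 0, 1], [0, 0, 0, -5, 23.5, 0, 1], [0, 0, 0, -5, 23.5, 0, 1], [0, 0, 0, -5, 23.5, 0, 1], [0, 0, 0, -5, 23.5, 0, 1], [0, 0, 0, -5, 23.5, 0, 1], [0, 0, 0, -5, 23.5, 0, 1], [0, 0, 0, 0, 23.5, 0, 1], [0, 0, 0, 0, 0, 20, 1], [0, 0, 0, 0, 0, 20, 1], [0, 0, 0, 0, 0, 20, 1], [0, 0, 0, 0, 0, 20, 1], [0, 0, 0, 0, 0, 20, 1], [0, 0, 0, 0, 0, 20, 1], [0, 0, 0, 0, 0, 0, 1]]}}

```text
time_s: 20.95
position: [0.5934, 0.3117, 0.1951]
eef_rot: [-179.8, -0.4, 179.1]
force: [0.1, 0.2, -1.1]
opening: -0.0002
gripper_force: 0.0
```

```bash
python3 - <<'E'
from h import *
c=vision.calibration("wrist"); im=vision.capture("wrist"); np.save("w5.npy",c,allow_pickle=True)
s=ctrl.get_state(); print(s["position"],s["eef_rot"],s["joint_pos"].round(1))
cv2.imwrite("pics/w5.png",im)
E
```

```text
[0.59424855 0.31211387 0.19720359] [-179.86734361   -0.29067248  179.11049013] [27.7 35.5 25.8 80.7  0.  28.6]
```

View pics/w5.png

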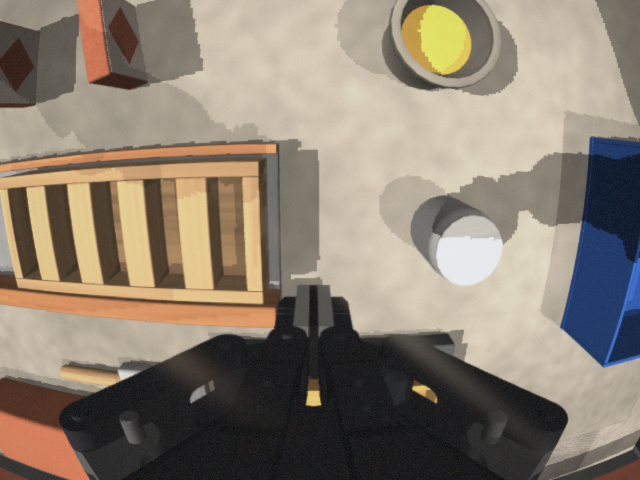

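The camera now looks back from the robot's side. The cradle tail is at column 266, the closed fingertips at (313,300) are in free space behind it, and the tin at (465,250) is clear.

```bash
python3 - <<'E'
from h import *
c=np.load("w5.npy",allow_pickle=True).item()
for n,px,z in [("tail near",(267,158),.057),("tail far",(264,303),.057),("tin near edge",(430,235),.0375),("plate end",(279,200),.012)]:
    print(n,onz(c,px,z,True).round(4))
E
```

```text
tail near [0.5401 0.2804 0.057 ]
tail far [0.6529 0.2724 0.057 ]
tin near edge [0.6043 0.4078 0.0375]
plate end [0.579  0.2835 0.012 ]
```

{"fn": "carry_out", "kwargs": {"rows": [[0, 0, 0, 0, 0, 20, 1], [0, 0, 0, 0, 0, 20, 1], [0, 0, 0, 0, 0, 20, 1], [0, 0, 0, 0, 0, 20, 1], [0, 0, 0, 0, 0, 20, 1], [0, 0, 0, 0, 0, 20, 1], [0, 0, 0, 0, 0, 20, 1], [0, 0, 0, 0, 0, 14, 1], [0, 0, 0, -2, 0, 0, 1], [0, 0, 0, 0, 0, 0, 1]]}}

```text
time_s: 22.0
position: [0.5978, 0.3129, 0.0459]
eef_rot: [180.0, -0.0, 179.1]
force: [-0.4, -0.2, 0.8]
opening: 0.0003
gripper_force: 0.0
```

{"fn": "carry_out", "kwargs": {"rows": [[0, 0, 0, 0, -8, 0, 1], [0, 0, 0, 0, -8, 0, 1], [0, 0, 0, 0, -8, 0, 1], [0, 0, 0, 0, -6, 0, 1], [0, 0, 0, 0, -8, 0, 1], [0, 0, 0, 0, -8, 0, 1], [0, 0, 0, 0, -8, 0, 1], [0, 0, 0, 0, -8, 0, 1], [0, 0, 0, 0, -8, 0, 1], [0, 0, 0, 0, -8, 0, 1], [0, 0, 0, 0, -8, 0, 1], [0, 0, 0, 0, -8, 0, 1], [0, 0, 0, 0, -8, 0, 1], [0, 0, 0, 0, -8, 0, 1], [0, 0, 0, 0, -8, 0, 1], [0, 0, 0, 0, -8, 0, 1], [0, 0, 0, 0, -8, 0, 1], [0, 0, 0, 0, -8, 0, 1]]}}

```text
time_s: 23.8
position: [0.5952, 0.171, 0.0458]
eef_rot: [179.9, -0.0, 179.2]
force: [-0.4, 5.7, 3.2]
opening: 0.0001
gripper_force: 2.7
```

{"fn": "carry_out", "kwargs": {"rows": [[0, 0, 0, 0, -4, 0, 1], [0, 0, 0, 0, -4, 0, 1], [0, 0, 0, 0, -4, 0, 1], [0, 0, 0, 0, -4, 0, 1], [0, 0, 0, 0, 0, 0, 1]]}}

```text
time_s: 24.3
position: [0.595, 0.1545, 0.0457]
eef_rot: [180.0, -0.0, 179.2]
force: [-0.3, 4.5, 3.0]
opening: 0.0001
gripper_force: 2.0
```

{"fn": "carry_out", "kwargs": {"rows": [[0, 0, 0, 0, -3, 0, 1], [0, 0, 0, 0, -3, 0, 1], [0, 0, 0, 0, -3, 0, 1], [0, 0, 0, 0, -3, 0, 1], [0, 0, 0, 0, 0, 0, 1]]}}

```text
time_s: 24.8
position: [0.5948, 0.143, 0.0456]
eef_rot: [180.0, -0.0, 179.2]
force: [0.4, 4.6, 3.5]
opening: -0.0
gripper_force: 2.5
```

{"fn": "carry_out", "kwargs": {"rows": [[0, 0, 0, 0, -2, 0, 1], [0, 0, 0, 0, -2, 0, 1], [0, 0, 0, 0, 0, 0, 1], [0, 0, 0, 0, 0, 0, 1]]}}

```text
time_s: 25.2
position: [0.5947, 0.1392, 0.0456]
eef_rot: [180.0, -0.0, 179.2]
force: [-0.3, 5.3, 4.1]
opening: 0.0002
gripper_force: 2.6
```

{"fn": "carry_out", "kwargs": {"rows": [[0, 0, 0, 0, -2, 0, 1], [0, 0, 0, 0, -1, 0, 1], [0, 0, 0, 0, 0, 0, 1], [0, 0, 0, 0, 0, 0, 1]]}}

```text
time_s: 25.6
position: [0.5946, 0.1363, 0.0456]
eef_rot: [179.9, -0.0, 179.2]
force: [0.4, 5.7, 5.1]
opening: 0.0001
gripper_force: 2.8
```

{"fn": "carry_out", "kwargs": {"rows": [[0, 0, 0, 0, -2, 0, 1], [0, 0, 0, 0, 0, 0, 1], [0, 0, 0, 0, 0, 0, 1]]}}

```text
time_s: 25.9
position: [0.5947, 0.1351, 0.0456]
eef_rot: [179.9, -0.0, 179.2]
force: [0.0, 8.4, 4.2]
opening: 0.0003
gripper_force: 3.8
```

{"fn": "carry_out", "kwargs": {"rows": [[0, 0, 0, 0, -2, 0, 1], [0, 0, 0, 0, -1, 0, 1], [0, 0, 0, 0, 0, 0, 1], [0, 0, 0, 0, 0, 0, 1]]}}

```text
time_s: 26.3
position: [0.5948, 0.1349, 0.0457]
eef_rot: [179.6, -0.0, 179.4]
force: [0.2, 14.5, 2.8]
opening: 0.0002
gripper_force: 7.2
```

Force rises to 14.5 N with no further motion, so the cradle is home. I back off and look at the slots and tiles from two places.

{"fn": "carry_out", "kwargs": {"rows": [[0, 0, 0, 0, 10, 0, 1], [0, 0, 0, 0, 8, 0, 1], [0, 0, 0, 0, 0, -35, 1], [0, 0, 0, 0, 0, -35, 1], [0, 0, 0, 0, 0, -35, 1], [0, 0, 0, 0, 0, -35, 1], [0, 0, 0, 0, 0, -35, 1], [0, 0, 0, 0, 0, -35, 1], [0, 0, 0, 0, 0, -35, 1], [0, 0, 0, 0, 0, -35, 1], [0, 0, 0, 25, -28, 0, 1], [0, 0, 0, 25, -28, 0, 1], [0, 0, 0, 25, -28, 0, 1], [0, 0, 0, 25, -28, 0, -1], [0, 0, 0, 0, 0, 0, -1], [0, 0, 0, 0, 0, 0, -1], [0, 0, 0, 0, 0, 0, -1], [0, 0, 0, 0, 0, 0, -1]]}}

```text
time_s: 28.1
position: [0.494, 0.0387, 0.3247]
eef_rot: [-180.0, -0.1, 179.2]
force: [-0.2, -0.2, 0.0]
opening: 0.0719
gripper_force: 0.0
```

```bash
python3 - <<'E'
from h import *
c=vision.calibration("wrist"); im=vision.capture("wrist"); np.save("w6.npy",c,allow_pickle=True)
s=ctrl.get_state(); print(s["position"],s["eef_rot"],s["joint_pos"].round(1))
cv2.imwrite("pics/w6.png",im)
E
```

```text
[0.49396117 0.03875799 0.32470005] [-1.79963157e+02 -1.32195535e-01  1.79232311e+02] [ 4.5 12.3  9.6 87.5 -0.   5.3]
```

View pics/w6.png

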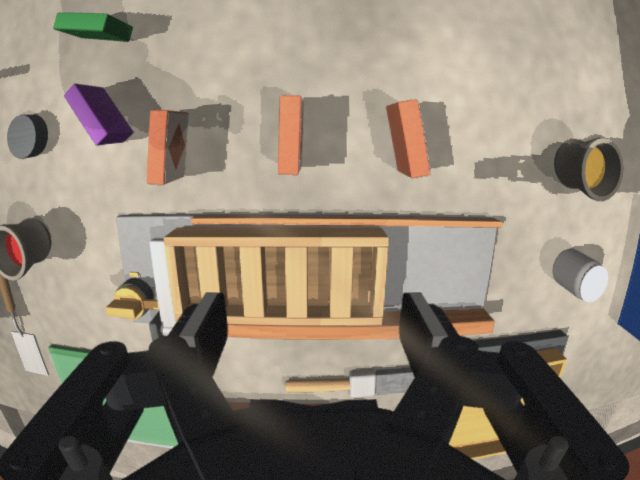

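The cradle nose at column 168 now sits against the flag at column 160. The red tiles are at (157,147), (290,135) and (408,138); purple (98,113) and green (93,26) are rejected as look-alikes.

{"fn": "carry_out", "kwargs": {"rows": [[0, 0, 0, 20, -30, 0, -1], [0, 0, 0, 20, -30, 0, -1], [0, 0, 0, 20, -30, 0, -1], [0, 0, 0, 0, 0, 0, -1], [0, 0, 0, 0, 0, 0, -1], [0, 0, 0, 0, 0, 0, -1]]}}

```text
time_s: 28.75
position: [0.4328, -0.0504, 0.3252]
eef_rot: [-180.0, -0.1, 179.2]
force: [0.7, -0.2, -1.3]
opening: 0.0856
gripper_force: 0.0
```

```bash
cat > tiles.py <<'E'
from h import *
def tops(im):
    hsv=cv2.cvtColor(im,cv2.COLOR_BGR2HSV)
    m=cv2.inRange(hsv,(2,120,170),(14,255,255))
    m=cv2.morphologyEx(m,cv2.MORPH_OPEN,np.ones((3,3)))
    out=[]
    for k in cv2.findContours(m,cv2.RETR_EXTERNAL,cv2.CHAIN_APPROX_NONE)[0]:
        a=cv2.contourArea(k); r=cv2.minAreaRect(k)
        if 500<a<6000: out.append((r,a,cv2.boxPoints(r)))
    return sorted(out,key=lambda o:o[0][0])
E
python3 - <<'E'
from tiles import *
c=vision.calibration("wrist"); im=vision.capture("wrist"); np.save("w7.npy",c,allow_pickle=True); cv2.imwrite("pics/w7.png",im)
s=ctrl.get_state(); print(s["position"],s["eef_rot"])
for n in ("w6","w7"):
    im=cv2.imread(f"pics/{n}.png"); c=np.load(n+".npy",allow_pickle=True).item()
    for r,a,b in tops(im):
        q=np.array([onz(c,p,.07,True)[:2] for p in b]); e=[q[1]-q[0],q[2]-q[1]]; L=[np.linalg.norm(v) for v in e]; v=e[int(np.argmax(L))]
        print(n,np.round(r[0]),a,q.mean(0).round(4),np.round(L,4),"axis deg",round(np.degrees(np.arctan2(v[1],v[0]))%180,1))
hsv=cv2.cvtColor(cv2.imread("pics/w6.png"),cv2.COLOR_BGR2HSV)
print(hsv[147,157],hsv[147,172],hsv[135,290],hsv[138,408],hsv[220,300])
E
```

```text
[ 0.43283483 -0.05019929  0.32514772] [-1.79991016e+02 -9.43110296e-02  1.79255046e+02]
w6 [156. 147.] 1103.0 [ 0.4313 -0.1291] [0.0805 0.0198] axis deg 172.9
w6 [289. 134.] 1481.0 [0.4264 0.016 ] [0.0799 0.0205] axis deg 176.8
w6 [313. 332.] 1923.5 [0.654  0.0373] [0.0184 0.2031] axis deg 88.8
w6 [414. 138.] 1371.0 [0.4296 0.1455] [0.021  0.0806] axis deg 11.5
w7 [238. 198.] 1293.5 [ 0.4311 -0.1288] [0.0803 0.0203] axis deg 173.0
w7 [347. 369.] 1461.5 [ 0.6509 -0.0067] [0.2029 0.0202] axis deg 88.7
w7 [375. 192.] 1383.0 [0.4263 0.0157] [0.0801 0.0208] axis deg 176.8
w7 [487. 209.] 621.5 [0.4445 0.1479] [0.0208 0.0507] axis deg 11.4
[  8 144 213] [ 7 95 78] [ 10 137 225] [ 10 134 225] [ 15 126 224]
```

```bash
python3 - <<'E'
from tiles import *
W={n:(np.load(n+".npy",allow_pickle=True).item(),cv2.imread(f"pics/{n}.png")) for n in("w6","w7")}
T={n:[r[0] for r,a,b in tops(W[n][1]) if r[0][1]<250] for n in W}
for i in range(2): print("tile tri",[tri([ray(W["w6"][0],T["w6"][i],True),ray(W["w7"][0],T["w7"][i],True)])])
th=np.radians(-1.0);R=np.array([[np.cos(th),-np.sin(th)],[np.sin(th),np.cos(th)]]);o=np.array([.592,.0117])
for n in W:
    c,im=W[n]
    for bx in (-.02,.0,.02):
        ys=np.arange(-.2,.15,.0005); v=[]
        for y in ys:
            p=o+R@[bx,y]; u=proj(c,[*p,.057],True); v.append(cv2.getRectSubPix(im,(1,1),(float(u[0]),float(u[1])))[0,0].astype(int))
        v=np.array(v); g=v[:,1]; d=np.convolve(g,[1,1,1,0,-1,-1,-1],"same")/3
        k=[i for i in range(3,len(d)-3) if abs(d[i])>28 and abs(d[i])==abs(d[i-3:i+4]).max()]
        print(n,bx,[(int(round(ys[i]*1000)),int(d[i])) for i in k])
E
```

```text
tile tri [(array([ 0.43092262, -0.12896843,  0.06809974]), np.float64(0.0002980003340105283))]
tile tri [(array([0.42631722, 0.01596451, 0.0667324 ]), np.float64(0.00010684840139435093))]
w6 -0.02 [(-168, 31), (-136, -77), (-124, 36), (-109, 67), (-85, -81), (-76, 45), (-57, 72), (-33, -90), (-28, 34), (-6, 82), (19, -63), (47, 52), (71, -49), (98, 76), (110, -45), (134, 44)]
w6 0.0 [(-168, 71), (-136, -86), (-124, 40), (-109, 64), (-85, -86), (-76, 53), (-57, 61), (-33, -93), (-28, 48), (-5, 61), (19, -70), (47, 51), (71, -52), (98, 67), (111, -41), (133, 45)]
w6 0.02 [(-169, 70), (-136, -73), (-124, 47), (-109, 46), (-105, -60), (-90, -36), (-76, 50), (-57, 58), (-33, -78), (-28, 42), (-5, 61), (19, -67), (46, 68), (71, -35), (91, 33), (93, -34), (99, 61), (111, -50), (133, -57), (144, 30)]
w7 -0.02 [(-193, 85), (-170, 45), (-149, -29), (-136, -80), (-130, 41), (-108, 69), (-84, -77), (-56, 66), (-33, -52), (-5, 54), (20, -48), (47, 58), (67, -92), (89, 31), (125, 36)]
w7 0.0 [(-189, 29), (-171, 77), (-150, -29), (-136, -79), (-130, 40), (-109, 59), (-84, -76), (-82, 35), (-56, 66), (-33, -38), (-8, -30), (-5, 67), (-5, 67), (19, -42), (47, 46), (67, -90), (134, 58)]
w7 0.02 [(-194, 30), (-182, 43), (-180, 38), (-176, -47), (-175, -47), (-171, 76), (-149, -36), (-136, -77), (-108, 67), (-84, -89), (-57, 65), (-33, -74), (-5, 53), (19, -72), (47, 38), (69, -78), (118, 28)]
```

```bash
python3 - <<'E'
from tiles import *
W={n:(np.load(n+".npy",allow_pickle=True).item(),cv2.imread(f"pics/{n}.png")) for n in("w6","w7")}
th=np.radians(-1.0);R=np.array([[np.cos(th),-np.sin(th)],[np.sin(th),np.cos(th)]]);o=np.array([.592,.0117])
for n in W:
    c,im=W[n]
    for by in (-.123,-.071,-.019,.033,.085):
        xs=np.arange(-.075,.07,.0005); v=[]
        for x in xs:
            p=o+R@[x,by]; u=proj(c,[*p,.057],True); v.append(cv2.getRectSubPix(im,(1,1),(float(u[0]),float(u[1])))[0,0].astype(int))
        g=np.array(v)[:,1]; d=np.convolve(g,[1,1,1,0,-1,-1,-1],"same")/3
        k=[i for i in range(3,len(d)-3) if abs(d[i])>28 and abs(d[i])==abs(d[i-3:i+4]).max()]
        print(n,by,[(int(round(xs[i]*1000)),int(d[i])) for i in k])
for by in (-.1228,-.0192,.0847): print((o+R@[0,by]).round(4))
E
```

```text
w6 -0.123 [(-66, -57), (-53, 86), (-43, -46)]
w6 -0.071 [(-69, -60), (-54, 85), (-43, -35), (47, 62), (57, -41)]
w6 -0.019 [(-69, -34), (-54, 71), (-43, -42), (47, 65), (57, -43)]
w6 0.033 [(-68, -54), (-54, 72), (-43, -54), (48, 58), (57, -39)]
w6 0.085 [(-68, -47), (-54, 74), (-43, -67), (47, 59), (58, -46)]
w7 -0.123 [(-60, 77), (-49, -34), (41, 64), (51, -49), (52, -49), (58, 36)]
w7 -0.071 [(-60, 65), (-49, -41), (41, 60), (52, -57), (58, 37)]
w7 -0.019 [(-59, 67), (-49, -42), (41, 68), (53, -55), (57, 39), (58, 39)]
w7 0.033 [(-59, 65), (-48, -45), (42, 58), (53, -73), (58, 41)]
w7 0.085 [(-59, 67), (-48, -37), (59, 34)]
[ 0.5899 -0.1111]
[ 0.5917 -0.0075]
[0.5935 0.0964]
```

The two views disagree by 6 mm across the lane: slot x runs −43..47 in one and −49..41 in the other. The tiles agree, so the cradle may have been knocked between the pictures. I look again.

```bash
cat > slots.py <<'E'
from tiles import *
th=np.radians(-1.0);R=np.array([[np.cos(th),-np.sin(th)],[np.sin(th),np.cos(th)]]);o=np.array([.592,.0117])
def scan(c,im,a,b,lo,hi,z=.057,ths=28):
    s=np.arange(lo,hi,.0005); v=[]
    for q in s:
        p=o+R@(np.array(a)+np.array(b)*q); u=proj(c,[*p,z],True); v.append(cv2.getRectSubPix(im,(1,1),(float(u[0]),float(u[1])))[0,0].astype(int))
    g=np.array(v)[:,1]; d=np.convolve(g,[1,1,1,0,-1,-1,-1],"same")/3
    return [(int(round(s[i]*1000)),int(d[i])) for i in range(3,len(d)-3) if abs(d[i])>ths and abs(d[i])==abs(d[i-3:i+4]).max()]
def look(n):
    c=vision.calibration("wrist"); im=vision.capture("wrist"); np.save(n+".npy",c,allow_pickle=True); cv2.imwrite(f"pics/{n}.png",im)
    return c,im
E
python3 - <<'E'
from slots import *
c,im=look("w8")
for by in (-.071,-.019,.033): print("x",scan(c,im,(0,by),(1,0),-.08,.09))
for bx in (-.03,.03): print("y",scan(c,im,(bx,0),(0,1),-.2,.14))
cv2.imwrite("pics/w8c.png",cv2.resize(im[220:460,130:530],None,fx=2,fy=2))
E
```

```text
x [(-76, -40), (-59, 67), (-49, -39), (41, 64), (52, -55), (58, 38)]
x [(-74, -48), (-59, 65), (-49, -41), (41, 60), (53, -64), (57, 39)]
x [(-74, -43), (-59, 60), (-48, -47), (42, 61), (52, -69), (58, 39)]
y [(-193, 85), (-170, 57), (-135, -78), (-130, 41), (-108, 66), (-84, -75), (-59, 39), (-56, 48), (-56, 48), (-32, -54), (-5, 51), (19, -51), (47, 56), (67, -97), (99, 63), (111, -36), (125, 42)]
y [(-197, 53), (-196, 53), (-172, 39), (-150, -40), (-149, -40), (-136, -70), (-109, 70), (-84, -83), (-57, 73), (-32, -80), (-5, 68), (20, -68), (47, 53), (71, -67), (126, 31)]
```

View pics/w8c.png

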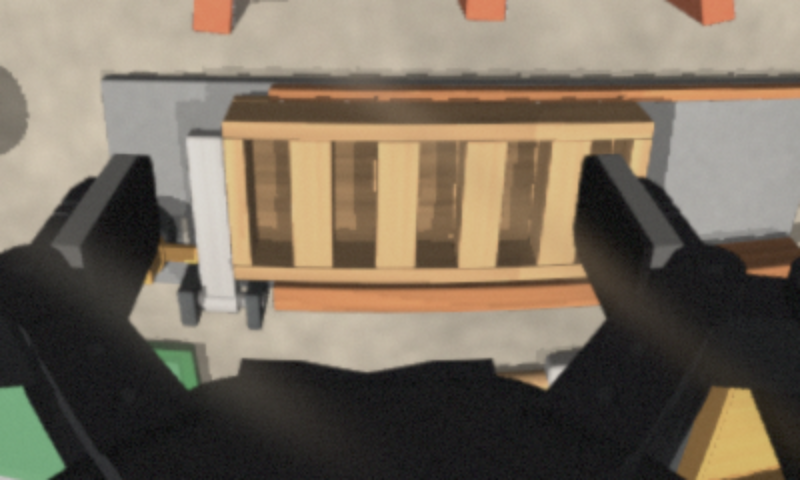

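The cradle edges shifted by 6 mm while the lip's edges stay consistent. So the knock was real: the cradle now leans on the lip, but its nose is still against the flag (crop column 225). I use the new slot positions and grasp tile B first.

{"fn": "carry_out", "kwargs": {"rows": [[0, 0, 2.4, 0, 0, 0, -1], [0, 0, 0, 1, 16.5, 0, -1], [0, 0, 0, 1, 16.5, 0, -1], [0, 0, 0, 1, 16.5, 0, -1], [0, 0, 0, 1, 16.5, 0, -1], [0, 0, 0, 0, 0, 25, -1], [0, 0, 0, 0, 0, 25, -1], [0, 0, 0, 0, 0, 25, -1], [0, 0, 0, 0, 0, 25, -1], [0, 0, 0, 0, 0, 25, -1], [0, 0, 0, 0, 0, 25, -1], [0, 0, 0, 0, 0, 0, -1], [0, 0, 0, 0, 0, 0, -1]]}}

```text
time_s: 30.15
position: [0.4317, 0.0157, 0.1754]
eef_rot: [-180.0, -0.2, 176.8]
force: [0.3, -0.9, -0.7]
opening: 0.0851
gripper_force: 0.0
```

{"fn": "carry_out", "kwargs": {"rows": [[0, 0, 0, 5.4, 0, 17, -1], [0, 0, 0, 0, 0, 20, -1], [0, 0, 0, 0, 0, 20, -1], [0, 0, 0, 0, 0, 20, -1], [0, 0, 0, 0, 0, 20, -1], [0, 0, 0, 0, 0, 20, -1], [0, 0, 0, 0, 0, 0, -1], [0, 0, 0, 0, 0, 0, 0], [0, 0, 0, 0, 0, 0, 1], [0, 0, 0, 0, 0, 0, 1], [0, 0, 0, 0, 0, 0, 1], [0, 0, 0, 0, 0, 0, 1], [0, 0, 0, 0, 0, 0, 1], [0, 0, 0, 0, 0, 0, 1]], "force": 40}}

```text
time_s: 31.55
position: [0.4267, 0.0153, 0.0592]
eef_rot: [-180.0, 0.0, 176.8]
force: [-1.0, -0.7, 5.7]
opening: 0.0211
gripper_force: 40.0
```

{"fn": "carry_out", "kwargs": {"rows": [[0, 0, 0, 0, 0, -15, 1], [0, 0, 0, 0, 0, -25, 1], [0, 0, 0, 0, 0, -30, 1], [0, 0, 0, 0, 0, -30, 1], [0, 0, -2.2, 0, 0, 0, 1], [0, 0, 0, -20, -2.5, 0, 1], [0, 0, 0, -20, -2.5, 0, 1], [0, 0, 0, -20, -2.5, 0, 1], [0, 0, 0, -20, -2.5, 0, 1], [0, 0, 0, -20, -2.5, 0, 1], [0, 0, 0, -20, -2.5, 0, 1], [0, 0, 0, -20, -2.5, 0, 1], [0, 0, 0, -22, -2.5, 0, 1], [0, 0, 0, 0, 0, 0, 1], [0, 0, 0, 0, 0, 0, 1]]}}

```text
time_s: 33.05
position: [0.5869, -0.0075, 0.1568]
eef_rot: [-180.0, -0.3, 179.0]
force: [-1.2, -0.2, -2.9]
opening: 0.0212
gripper_force: 39.7
```

```bash
python3 - <<'E'
from slots import *
c,im=look("w9"); s=ctrl.get_state(); print(s["position"],s["eef_rot"])
for by in (-.071,.033): print("x",scan(c,im,(0,by),(1,0),-.08,.09))
for bx in (-.03,0.): print("y",scan(c,im,(bx,0),(0,1),-.2,.14))
E
```

```text
[ 0.58649237 -0.00745334  0.15698376] [-179.9842041    -0.26601144  178.9702436 ]
x [(-71, -77), (-68, 62), (-64, -77), (-60, 95), (-49, -59), (17, -30), (41, 107), (52, -119)]
x [(-70, -64), (-68, 67), (-63, -72), (-59, 109), (-53, -65), (42, 97), (52, -91)]
y [(-136, -117), (-120, 57), (-108, 60), (-84, -105), (-75, 37), (-56, 77), (-34, -106), (-2, 140), (4, -69), (27, -30), (39, -46), (48, 72), (72, -31), (84, -49), (99, 77)]
y [(-195, 34), (-183, -75), (-179, 49), (-167, 41), (-136, -114), (-120, 62), (-108, 83), (-84, -114), (-75, 64), (-64, -28), (-56, 84), (-40, -50), (0, -38), (3, 103), (26, -29), (39, -52), (48, 71), (72, -28), (84, -50), (87, 55), (99, 86), (111, -66), (120, 56)]
```

View pics/w9.png

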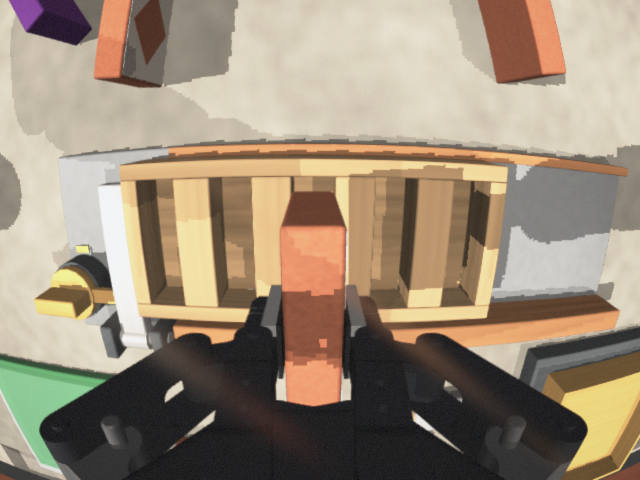

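The cradle is still home and slot 2, under the held tile at (315,240), lines up. I lower the tile.

{"fn": "carry_out", "kwargs": {"rows": [[0, 0, 0, -1, 0.6, 0, 1], [0, 0, 0, 0, 0, 15, 1], [0, 0, 0, 0, 0, 15, 1], [0, 0, 0, 0, 0, 10, 1], [0, 0, 0, 0, 0, 8, 1], [0, 0, 0, 0, 0, 8, 1], [0, 0, 0, 0, 0, 8, 1], [0, 0, 0, 0, 0, 8, 1], [0, 0, 0, 0, 0, 0, 1], [0, 0, 0, 0, 0, 0, 1]]}}

```text
time_s: 34.1
position: [0.5886, -0.007, 0.0859]
eef_rot: [-180.0, -0.1, 179.0]
force: [0.2, 0.5, -2.7]
opening: 0.021
gripper_force: 39.8
```

{"fn": "carry_out", "kwargs": {"rows": [[0, 0, 0, 0, 0, 2, 1], [0, 0, 0, 0, 0, 2, 1], [0, 0, 0, 0, 0, 1, 1], [0, 0, 0, 0, 0, 0, 1], [0, 0, 0, 0, 0, 0, 1]]}}

```text
time_s: 34.6
position: [0.5887, -0.0069, 0.0813]
eef_rot: [-180.0, -0.1, 179.0]
force: [0.1, -0.8, -1.0]
opening: 0.0209
gripper_force: 39.9
```

{"fn": "carry_out", "kwargs": {"rows": [[0, 0, 0, 0, 0, 1, 1], [0, 0, 0, 0, 0, 0, 1], [0, 0, 0, 0, 0, 0, 0.2], [0, 0, 0, 0, 0, 0, 0.2], [0, 0, 0, 0, 0, 0, 0.2], [0, 0, 0, 0, 0, -10, 0.2], [0, 0, 0, 0, 0, -20, 0.2], [0, 0, 0, 0, 0, -30, 0.2], [0, 0, 0, 0, 0, -30, 0.2]]}}

```text
time_s: 35.5
position: [0.5885, -0.0069, 0.1713]
eef_rot: [-180.0, -0.1, 179.0]
force: [1.2, 0.2, 0.7]
opening: 0.0338
gripper_force: 0.0
```

{"fn": "carry_out", "kwargs": {"rows": [[0, 0, 0, 20.2, 18.7, 0, -1], [0, 0, 0, 20.2, 18.7, 0, -1], [0, 0, 0, 20.2, 18.7, 0, -1], [0, 0, 0, 20.2, 18.7, 0, -1], [0, 0, 0, 20.2, 18.7, 0, -1], [0, 0, 0, 20.2, 18.7, 0, -1], [0, 0, 0, 20.2, 18.7, 0, -1], [0, 0, 0, 20.2, 18.7, 0, -1], [0, 0, -6.2, 0, 0, 0, -1], [0, 0, -6.3, 0, 0, 0, -1], [0, 0, 0, 0, 0, 0, -1], [0, 0, 0, 0, 0, 0, -1]]}}

```text
time_s: 36.7
position: [0.4301, 0.1456, 0.1708]
eef_rot: [180.0, -0.0, -168.7]
force: [-0.1, -0.1, -0.0]
opening: 0.085
gripper_force: 0.0
```

```bash
python3 - <<'E'
from slots import *
c,im=look("w10"); s=ctrl.get_state(); print(s["position"],s["eef_rot"])
for r,a,b in tops(im):
    q=np.array([onz(c,p,.07,True)[:2] for p in b]); e=[q[1]-q[0],q[2]-q[1]]; L=[np.linalg.norm(v) for v in e]; v=e[int(np.argmax(L))]
    print(np.round(r[0]),a,q.mean(0).round(4),np.round(L,4),round(np.degrees(np.arctan2(v[1],v[0]))%180,1))
E
```

```text
[0.43012636 0.1455495  0.17065966] [ 1.79993702e+02 -5.68055210e-02 -1.68649854e+02]
[312. 239.] 3608.5 [0.429  0.1456] [0.0793 0.0196] 10.6
[355. 349.] 733.5 [0.5039 0.1945] [0.0063 0.1045] 88.6
```

{"fn": "carry_out", "kwargs": {"rows": [[0, 0, 0, 0.5, 0, 20, -1], [0, 0, 0, 0, 0, 20, -1], [0, 0, 0, 0, 0, 20, -1], [0, 0, 0, 0, 0, 20, -1], [0, 0, 0, 0, 0, 20, -1], [0, 0, 0, 0, 0, 12, -1], [0, 0, 0, 0, 0, 0, -1], [0, 0, 0, 0, 0, 0, 0], [0, 0, 0, 0, 0, 0, 1], [0, 0, 0, 0, 0, 0, 1], [0, 0, 0, 0, 0, 0, 1], [0, 0, 0, 0, 0, 0, 1], [0, 0, 0, 0, 0, 0, 1], [0, 0, 0, 0, 0, 0, 1]], "force": 40}}

```text
time_s: 38.15
position: [0.4298, 0.1455, 0.0589]
eef_rot: [-180.0, -0.0, -168.5]
force: [-0.2, -1.6, 5.9]
opening: 0.0215
gripper_force: 40.1
```

{"fn": "carry_out", "kwargs": {"rows": [[0, 0, 0, 0, 0, -15, 1], [0, 0, 0, 0, 0, -25, 1], [0, 0, 0, 0, 0, -30, 1], [0, 0, 0, 0, 0, -30, 1], [0, 0, 6.2, 0, 0, 0, 1], [0, 0, 6.3, 0, 0, 0, 1], [0, 0, 0, -20, -5.7, 0, 1], [0, 0, 0, -20, -5.7, 0, 1], [0, 0, 0, -20, -5.7, 0, 1], [0, 0, 0, -20, -5.7, 0, 1], [0, 0, 0, -20, -5.7, 0, 1], [0, 0, 0, -20, -5.7, 0, 1], [0, 0, 0, -20, -5.7, 0, 1], [0, 0, 0, -20.7, -5.8, 0, 1], [0, 0, 0, 0, 0, 0, 1], [0, 0, 0, 0, 0, 0, 1]]}}

```text
time_s: 39.75
position: [0.5884, 0.0967, 0.1565]
eef_rot: [-180.0, -0.3, 178.9]
force: [-0.2, 0.5, -2.0]
opening: 0.0212
gripper_force: 39.7
```

```bash
python3 - <<'E'
from slots import *
c,im=look("w11"); s=ctrl.get_state(); print(s["position"],s["eef_rot"])
for by in (.033,): print("x",scan(c,im,(0,by),(1,0),-.08,.09))
for bx in (-.03,0.): print("y",scan(c,im,(bx,0),(0,1),-.2,.14))
E
```

```text
[0.58799382 0.09684944 0.15678672] [-179.96559444   -0.27112426  178.97148153]
x [(-70, -75), (-68, 81), (-64, -75), (-59, 86), (-49, -55), (19, -28), (42, 101), (52, -123)]
y [(-163, 31), (-135, -103), (-108, 127), (-83, -94), (-61, 52), (-56, 84), (-49, -63), (-25, -47), (-21, -36), (-4, 42), (20, -82), (29, 46), (48, 82), (70, -110), (102, 138), (109, -66)]
y [(-166, -79), (-163, 62), (-135, -98), (-108, 115), (-84, -99), (-61, 61), (-56, 66), (-49, -49), (-25, -50), (-21, -34), (-21, -34), (-17, -44), (-4, 73), (21, -66), (29, 67), (40, -31), (48, 84), (65, -51), (107, 70), (109, -49)]
```

View pics/w11.png

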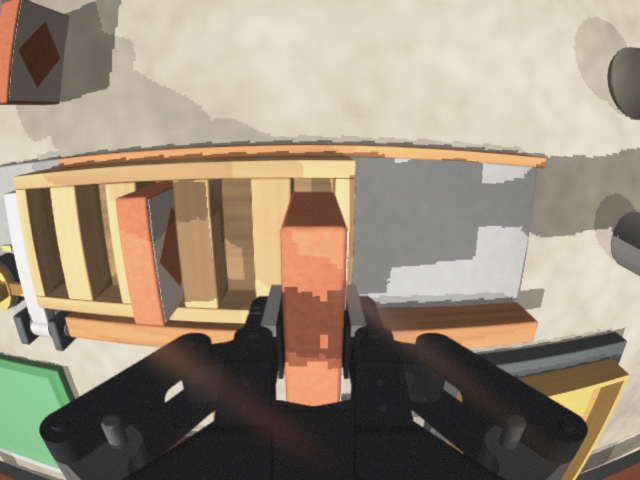

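Tile B is seated in slot 2 at (150,255), the cradle is still home, and the held tile is over slot 4. I lower it.

{"fn": "carry_out", "kwargs": {"rows": [[0, 0, 0, -1, 0.5, 0, 1], [0, 0, 0, 0, 0, 15, 1], [0, 0, 0, 0, 0, 15, 1], [0, 0, 0, 0, 0, 10, 1], [0, 0, 0, 0, 0, 8, 1], [0, 0, 0, 0, 0, 8, 1], [0, 0, 0, 0, 0, 8, 1], [0, 0, 0, 0, 0, 8, 1], [0, 0, 0, 0, 0, 2, 1], [0, 0, 0, 0, 0, 1, 1], [0, 0, 0, 0, 0, 0, 1], [0, 0, 0, 0, 0, 0, 1]]}}

```text
time_s: 41.0
position: [0.5905, 0.0974, 0.0835]
eef_rot: [-180.0, -0.0, 179.0]
force: [-0.0, -0.3, -3.5]
opening: 0.0215
gripper_force: 39.7
```

{"fn": "carry_out", "kwargs": {"rows": [[0, 0, 0, 0, 0, 1, 1], [0, 0, 0, 0, 0, 1, 1], [0, 0, 0, 0, 0, 0, 1], [0, 0, 0, 0, 0, 0, 1]]}}

```text
time_s: 41.4
position: [0.5901, 0.0974, 0.0811]
eef_rot: [-180.0, -0.1, 179.0]
force: [0.1, 0.9, -2.5]
opening: 0.0215
gripper_force: 39.8
```

{"fn": "carry_out", "kwargs": {"rows": [[0, 0, 0, 0, 0, 1, 1], [0, 0, 0, 0, 0, 0, 1], [0, 0, 0, 0, 0, 0, 0.2], [0, 0, 0, 0, 0, 0, 0.2], [0, 0, 0, 0, 0, 0, 0.2], [0, 0, 0, 0, 0, -10, 0.2], [0, 0, 0, 0, 0, -20, 0.2], [0, 0, 0, 0, 0, -30, 0.2], [0, 0, 0, 0, 0, -30, 0.2]]}}

```text
time_s: 42.3
position: [0.59, 0.0973, 0.1712]
eef_rot: [-180.0, -0.1, 179.0]
force: [0.5, 0.1, 0.1]
opening: 0.034
gripper_force: 0.0
```

{"fn": "carry_out", "kwargs": {"rows": [[0, 0, 0, 12.9, -19.1, 0, -1], [0, 0, 0, 12.9, -19.1, 0, -1], [0, 0, 0, 12.9, -19.1, 0, -1], [0, 0, 0, 12.9, -19.1, 0, -1], [0, 0, 0, 12.9, -19.1, 0, -1], [0, 0, 0, 12.9, -19.1, 0, -1], [0, 0, 0, 12.9, -19.1, 0, -1], [0, 0, 0, 12.9, -19.1, 0, -1], [0, 0, 0, 12.9, -19.1, 0, -1], [0, 0, 0, 12.9, -19.1, 0, -1], [0, 0, 0, 12.9, -19.1, 0, -1], [0, 0, 0, 12.9, -19.1, 0, -1], [0, 0, 6, 0, 0, 0, -1], [0, 0, 0, 0, 0, 0, -1], [0, 0, 0, 0, 0, 0, -1]]}}

```text
time_s: 43.8
position: [0.4318, -0.1291, 0.171]
eef_rot: [-180.0, -0.0, 173.1]
force: [-1.1, 0.4, -0.2]
opening: 0.0855
gripper_force: 0.0
```

```bash
python3 - <<'E'
from slots import *
c,im=look("w12"); s=ctrl.get_state(); print(s["position"],s["eef_rot"])
for r,a,b in tops(im):
    q=np.array([onz(c,p,.07,True)[:2] for p in b]); e=[q[1]-q[0],q[2]-q[1]]; L=[np.linalg.norm(v) for v in e]; v=e[int(np.argmax(L))]
    print(np.round(r[0]),a,q.mean(0).round(4),np.round(L,4),round(np.degrees(np.arctan2(v[1],v[0]))%180,1))
E
```

```text
[ 0.43177906 -0.1288774   0.17080959] [-1.79966742e+02 -3.56911624e-02  1.73096725e+02]
[311. 240.] 3656.5 [ 0.4311 -0.1292] [0.0196 0.0795] 173.7
[485. 429.] 587.0 [0.6341 0.0102] [0.0403 0.0459] 26.6
[588. 369.] 531.5 [0.593  0.1207] [0.0531 0.0253] 178.2
```

{"fn": "carry_out", "kwargs": {"rows": [[0, 0, 0, 0.5, 0, 20, 0], [0, 0, 0, 0, 0, 20, 0], [0, 0, 0, 0, 0, 10, 0], [0, 0, 0, 0, 0, 10, 0], [0, 0, 0, 0, 0, 20, 0], [0, 0, 0, 0, 0, 20, 0], [0, 0, 0, 0, 0, 12, 0], [0, 0, 0, 0, 0, 0, 0], [0, 0, 0, 0, 0, 0, 1], [0, 0, 0, 0, 0, 0, 1], [0, 0, 0, 0, 0, 0, 1], [0, 0, 0, 0, 0, 0, 1], [0, 0, 0, 0, 0, 0, 1]], "force": 40}}

```text
time_s: 45.15
position: [0.4315, -0.1292, 0.0591]
eef_rot: [-180.0, 0.0, 173.0]
force: [-0.6, 0.1, 3.6]
opening: 0.0214
gripper_force: 42.9
```

{"fn": "carry_out", "kwargs": {"rows": [[0, 0, 0, 0, 0, -15, 1], [0, 0, 0, 0, 0, -25, 1], [0, 0, 0, 0, 0, -30, 1], [0, 0, 0, 0, 0, -30, 1], [0, 0, -6, 0, 0, 0, 1], [0, 0, 0, -19.3, 2.7, 0, 1], [0, 0, 0, -19.3, 2.7, 0, 1], [0, 0, 0, -19.3, 2.7, 0, 1], [0, 0, 0, -19.3, 2.7, 0, 1], [0, 0, 0, -19.3, 2.7, 0, 1], [0, 0, 0, -19.3, 2.7, 0, 1], [0, 0, 0, -19.3, 2.7, 0, 1], [0, 0, 0, -20.3, 2.7, 0, 1], [0, 0, 0, 0, 0, 0, 1], [0, 0, 0, 0, 0, 0, 1]]}}

```text
time_s: 46.65
position: [0.5858, -0.11, 0.1569]
eef_rot: [-180.0, -0.3, 179.0]
force: [-1.3, 0.2, -2.9]
opening: 0.0215
gripper_force: 42.1
```

```bash
python3 - <<'E'
from slots import *
c,im=look("w13"); s=ctrl.get_state(); print(s["position"],s["eef_rot"])
for by in (-.071,): print("x",scan(c,im,(0,by),(1,0),-.08,.09))
for bx in (-.03,0.): print("y",scan(c,im,(bx,0),(0,1),-.2,.14))
E
```

```text
[ 0.58543702 -0.11002366  0.15714907] [-179.99427532   -0.25048951  178.97521048]
x [(-72, -64), (-68, 54), (-65, -64), (-59, 109), (-51, -66), (41, 96), (52, -92)]
y [(-171, 41), (-149, -66), (-147, 55), (-136, -97), (-105, 131), (-98, -64), (-65, -42), (-56, 69), (-42, -32), (-32, -57), (-21, 29), (-13, 44), (-12, 44), (-4, -33), (13, 35), (20, -29), (25, -44), (47, 57), (72, -51)]
y [(-196, 54), (-170, 40), (-150, -57), (-147, 45), (-142, -46), (-142, -46), (-102, -39), (-99, 76), (-65, -45), (-56, 67), (-42, -30), (-32, -59), (-12, 38), (13, 32), (19, -28), (24, 35), (26, -38), (33, -38), (47, 55), (71, -55), (136, 55)]
```

View pics/w13.png

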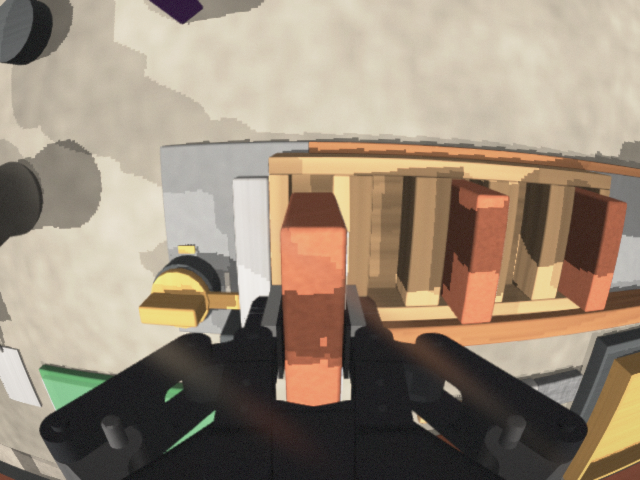

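Tiles sit in slots 2 (475,250) and 4 (595,250), and the nose still touches the flag at column 270. The held tile is over slot 0.

{"fn": "carry_out", "kwargs": {"rows": [[0, 0, 0, 0, 0, 15, 1], [0, 0, 0, 0, 0, 15, 1], [0, 0, 0, 0, 0, 10, 1], [0, 0, 0, 0, 0, 8, 1], [0, 0, 0, 0, 0, 8, 1], [0, 0, 0, 0, 0, 8, 1], [0, 0, 0, 0, 0, 8, 1], [0, 0, 0, 0, 0, 2, 1], [0, 0, 0, 0, 0, 2, 1], [0, 0, 0, 0, 0, 1, 1], [0, 0, 0, 0, 0, 0, 1], [0, 0, 0, 0, 0, 0, 1]]}}

```text
time_s: 47.9
position: [0.5868, -0.1102, 0.0815]
eef_rot: [-180.0, -0.0, 179.0]
force: [-0.1, -0.2, -3.5]
opening: 0.0212
gripper_force: 42.0
```

{"fn": "carry_out", "kwargs": {"rows": [[0, 0, 0, 0, 0, 1, 1], [0, 0, 0, 0, 0, 0, 1], [0, 0, 0, 0, 0, 0, 1]]}}

```text
time_s: 48.2
position: [0.5869, -0.1103, 0.0812]
eef_rot: [-180.0, -0.0, 179.0]
force: [-3.1, 0.6, 4.8]
opening: 0.0215
gripper_force: 43.1
```

Contact on the floor. I release, rise and move off for a final check.

{"fn": "carry_out", "kwargs": {"rows": [[0, 0, 0, 0, 0, 0, 0.2], [0, 0, 0, 0, 0, 0, 0.2], [0, 0, 0, 0, 0, 0, 0.2], [0, 0, 0, 0, 0, -10, 0.2], [0, 0, 0, 0, 0, -20, 0.2], [0, 0, 0, 0, 0, -30, 0.2], [0, 0, 0, 0, 0, -30, 0.2], [0, 0, 0, 0, 0, -30, 0.2], [0, 0, 0, 0, 0, -30, 0.2], [0, 0, 0, 0, 0, -30, 0.2], [0, 0, 0, 20, 20, -5, 0.2], [0, 0, 0, 20, 20, 0, 0.2], [0, 0, 0, 20, 20, 0, 0.2], [0, 0, 0, 20, 20, 0, 0.2], [0, 0, 0, 20, 20, 0, 0.2], [0, 0, 0, 0, 0, 0, 0.2], [0, 0, 0, 0, 0, 0, 0.2]]}}

```text
time_s: 49.9
position: [0.4888, -0.0081, 0.2662]
eef_rot: [-180.0, 0.0, 179.0]
force: [0.0, -0.6, -0.6]
opening: 0.0338
gripper_force: 0.0
```

```bash
python3 - <<'E'
from slots import *
c,im=look("w14"); s=ctrl.get_state(); print(s["position"],s["eef_rot"])
t=vision.capture("top"); sc=vision.capture("scene")
print("nose",scan(c,im,(-.045,0),(0,1),-.2,-.1,z=.049),scan(c,im,(-.052,0),(0,1),-.2,.14))
for r,a,b in tops(im): print(np.round(r[0]),a,onz(c,r[0],.092,True).round(4),np.round(r[1]))
a=cv2.resize(im[140:400,60:580],(800,400)); b=cv2.resize(sc[200:380,240:460],(244,200)); d=cv2.resize(t[150:330,130:500],(411,200))
o_=np.zeros((600,800,3),np.uint8); o_[:400]=a; o_[400:,:244]=b; o_[400:,250:661]=d
cv2.imwrite("pics/fin.png",o_)
E
```

```text
[ 0.48919468 -0.0084666   0.26598914] [-1.79961987e+02  1.51253070e-02  1.78989077e+02]
nose [(-138, -70), (-110, 72)] [(-165, -41), (-148, 66), (111, -48)]
[205. 311.] 1126.5 [ 0.5764 -0.1095  0.092 ] [62. 21.]
[313. 325.] 2688.0 [ 0.591  -0.0089  0.092 ] [86. 90.]
[328. 238.] 800.5 [0.5069 0.0051 0.092 ] [222.   5.]
[426. 311.] 1197.5 [0.5804 0.0975 0.092 ] [21. 63.]
[515. 351.] 522.5 [0.6382 0.209  0.092 ] [12. 56.]
```

View pics/fin.png

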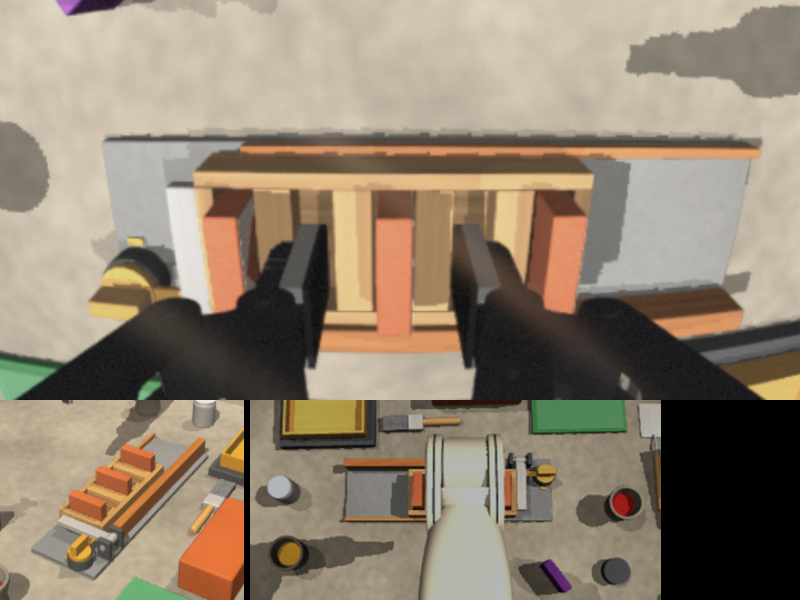

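All three tiles stand in slots 0, 2 and 4, the flag is down, the pawl is over its root, and the bystanders are where they were. After the knock I give the tail one gentle push to be sure the cradle is snug.

{"fn": "carry_out", "kwargs": {"rows": [[0, 0, 0, -11.4, 19.4, 0, 1], [0, 0, 0, -11.4, 19.4, 0, 1], [0, 0, 0, -11.4, 19.4, 0, 1], [0, 0, 0, -11.4, 19.4, 0, 1], [0, 0, 0, -11.4, 19.4, 0, 1], [0, 0, 0, -11.4, 19.4, 0, 1], [0, 0, 0, -11.4, 19.4, 0, 1], [0, 0, 0, -11.4, 19.4, 0, 1], [0, 0, 0, -11.4, 19.4, 0, 1], [0, 0, 0, 0, 0, 30, 1], [0, 0, 0, 0, 0, 30, 1], [0, 0, 0, 0, 0, 30, 1], [0, 0, 0, 0, 0, 30, 1], [0, 0, 0, 0, 0, 30, 1], [0, 0, 0, 0, 0, 30, 1], [0, 0, 0, 0, 0, 20, 1], [0, 0, 0, 0, 0, 8, 1], [0, 0, 0, 0, 0, 0, 1], [0, 0, 0, 0, 0, 0, 1]]}}

```text
time_s: 51.95
position: [0.595, 0.1642, 0.0578]
eef_rot: [180.0, -0.0, 178.9]
force: [0.1, -0.4, 0.5]
opening: 0.0001
gripper_force: 0.0
```

{"fn": "carry_out", "kwargs": {"rows": [[0, 0, 0, 0, -8, 0, 1], [0, 0, 0, 0, -8, 0, 1], [0, 0, 0, 0, -6, 0, 1], [0, 0, 0, 0, -3, 0, 1], [0, 0, 0, 0, -2, 0, 1], [0, 0, 0, 0, 0, 0, 1], [0, 0, 0, 0, 0, 0, 1]]}}

```text
time_s: 52.65
position: [0.5938, 0.1375, 0.0573]
eef_rot: [-180.0, -0.0, 179.0]
force: [-0.1, 1.5, 1.8]
opening: -0.0
gripper_force: 0.0
```

{"fn": "carry_out", "kwargs": {"rows": [[0, 0, 0, 0, -2, 0, 1], [0, 0, 0, 0, -1.5, 0, 1], [0, 0, 0, 0, 0, 0, 1], [0, 0, 0, 0, 0, 0, 1]]}}

```text
time_s: 53.05
position: [0.5938, 0.1358, 0.0578]
eef_rot: [179.8, -0.0, 179.1]
force: [-0.8, 6.3, 3.9]
opening: 0.0005
gripper_force: 1.0
```

{"fn": "carry_out", "kwargs": {"rows": [[0, 0, 0, 0, -1.5, 0, 1], [0, 0, 0, 0, 0, 0, 1], [0, 0, 0, 0, 0, 0, 1]]}}

```text
time_s: 53.35
position: [0.5938, 0.1355, 0.0578]
eef_rot: [179.7, -0.0, 179.1]
force: [-0.9, 9.0, 3.5]
opening: -0.0003
gripper_force: 2.1
```

{"fn": "carry_out", "kwargs": {"rows": [[0, 0, 0, 0, -2, 0, 1], [0, 0, 0, 0, -2, 0, 1], [0, 0, 0, 0, 0, 0, 1], [0, 0, 0, 0, 0, 0, 1]]}}

```text
time_s: 53.75
position: [0.5938, 0.1345, 0.058]
eef_rot: [179.4, -0.0, 179.2]
force: [-1.1, 16.6, 3.9]
opening: 0.0002
gripper_force: 5.1
```

{"fn": "carry_out", "kwargs": {"rows": [[0, 0, 0, 0, -2, 0, 1], [0, 0, 0, 0, 0, 0, 1], [0, 0, 0, 0, 0, 0, 1]]}}

```text
time_s: 54.05
position: [0.5938, 0.1343, 0.0582]
eef_rot: [179.2, 0.0, 179.3]
force: [-1.7, 21.3, 2.2]
opening: 0.0002
gripper_force: 6.6
```

{"fn": "carry_out", "kwargs": {"rows": [[0, 0, 0, 0, 10, 0, 1], [0, 0, 0, 0, 12, 0, 1], [0, 0, 0, 0, 0, -30, 1], [0, 0, 0, 0, 0, -40, 1], [0, 0, 0, 0, 0, -40, 1], [0, 0, 0, 0, 0, -40, 1], [0, 0, 0, 0, 0, -40, 1], [0, 0, 0, 20, 0, 0, 1], [0, 0, 0, 20, 0, 0, 1], [0, 0, 0, 20, 0, 0, 1], [0, 0, 0, 20, 0, 0, 1], [0, 0, 0, 0, 0, 0, 1], [0, 0, 0, 0, 0, 0, 1], [0, 0, 0, 0, 0, 0, 1]]}}

```text
time_s: 55.45
position: [0.5148, 0.1497, 0.247]
eef_rot: [-180.0, -0.1, 178.9]
force: [0.1, -0.5, -0.5]
opening: -0.0001
gripper_force: 0.0
```

```bash
python3 - <<'E'
from slots import *
c,im=look("w15"); s=ctrl.get_state(); print(s["position"],s["time_s"])
print(scan(c,im,(-.052,0),(0,1),-.2,.14),scan(c,im,(-.03,0),(0,1),-.2,.14))
E
```

```text
[0.51485522 0.14970844 0.24688987] 55.5
[(-154, -34), (-148, 44), (111, -85), (114, 33)] [(-164, -30), (-108, 40), (-84, -48), (-63, 41), (-57, 56), (-49, -56), (-27, -36), (-5, 42), (20, -50), (31, 44), (47, 80), (69, -37), (92, -28), (100, 32), (111, -49), (114, 44)]
```

```bash
python3 -c "
from workcell import ctrl
print(ctrl.hand_in())"
```

```text
the job is handed in; nothing more can be done
None
```

The job is handed in: the flag was folded down, the collar turned to its locked stop, the cradle pushed snug against the flag, and the three red tiles stood in slots 0, 2 and 4; the arm is clear and the bystanders were not moved.

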